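# Unpin the crust pen, sweep the stale rusks in, shut and pin its gate

### The job

Pull the locking pin out of the steel crust pen's gate, stand it in its wooden block and swing the gate wide open; then take the scraper, sweep every loose rusk on the counter into the pen without touching the rusks with the fingers, and stand the scraper back upright in the middle of its rubber mat. With all the rusks in, swing the gate shut so that the two knuckle holes line up and thread the pin down through both until its knob rests on the gate. Leave the jar, mug, shaker and weight where they stand.

Things in the scene. Friction and masses are not known exactly. Their poses are not given: they have to be found in the camera images.
- pen: Steel pen fixed to the counter: three walls 4 mm thick, 45 mm high, 166 mm wide and 150 mm deep inside, floor level with the counter. Origin on the counter, mid-mouth, on the line of the shut gate. x points into the pen (side walls x = 0 to 150 mm, inner faces y = +-83 mm); y runs along the mouth from the hinge post (y = -95 mm, 14 mm thick, 64 mm high) to the fixed knuckle (y = +95 mm).
- gate (a joint): Gate angle (rad) about its upright hinge: 0 = shut with both knuckle holes in line, positive = open outward (shut and pinned at the start). Range -0.12 (slightly past shut, into the pen) to 1.75; stays where left (friction 0.06 N m). Steel panel 4 mm thick, 10 to 156 mm from the hinge axis, 7 to 59 mm above the counter, with the gate knuckle at its free end.
- gate_hinge (a point): Point on the gate's upright hinge axis (33 mm above the counter); does not move with the gate, axes parallel to the pen's. At gate angle q a point of the gate at distance r from the hinge lies at (-r sin q, r cos q) from it along the pen's x and y.
- gate_post (a point): Middle of the upright black finger post (14 mm thick, standing from 59 to 101 mm above the counter) on top of the gate, 115 mm from the hinge axis; it turns with the gate.
- gate_hole (a point): Centre of the upper mouth of the gate knuckle's hole (59.5 mm above the counter), 190 mm from the hinge axis. Knuckle: 28 mm outside, 20 mm high, upright through-hole 12 mm wide.
- post_hole (a point): Centre of the upper mouth of the fixed knuckle's hole on the pen (38 mm above the counter). Knuckle: 28 mm outside, 20 mm high (18 to 38 mm above the counter), upright through-hole 12 mm wide, open below; the gate knuckle comes to lie 1.5 mm above it when the gate is shut.
- pin_knob (a point): Middle of the locking pin's round black knob (22 mm thick, 36 mm high), 18 mm above the knob's underside and 73 mm above the tip; z up along the pin. Below the knob a steel shank 10 mm thick, 55 mm long, its nose tapering to 4 mm over the last 8 mm; about 60 g. At the start it is fully home in both knuckles of the shut gate.
- pin_tip (a point): Lower end of the locking pin's shank. Fully home in both knuckles, with the knob resting on the gate knuckle, it is about 5 mm above the counter.
- pin_block: Wooden block 56 x 56 x 60 mm, fixed, with an upright 13.5 mm hole in its middle in which the pin stands, knob on the block and tip 5 mm up, while the gate is open; empty at the start. Origin under its centre.
- scraper_grip (a point): Centre of the scraper's upright white handle (24 along x, 46 along y, 56 mm high), 64 mm above its lower edge. Below it a steel blade 116 mm wide (along y), 36 high, 4 thick, its front face 8 mm behind this point; two side wings 4 mm thick, 30 high reach 34 mm forward of the blade, 108 mm apart, to catch pieces. x = forward, the way it pushes; z up. 140 to 240 g; stands by itself.
- mat: Black rubber mat, fixed, 120 x 170 x 3 mm, long side along its y; the scraper's place, where it stands at the start. Origin under its centre.
- jar: Glass jar with steel lid, 54 mm thick, 85 mm high. Not part of the job.
- mug: White mug, 72 mm wide, 85 mm high. Not part of the job.
- shaker: Steel salt shaker, 44 mm thick, 76 mm high. Not part of the job.
- weight: Brass scale weight, 60 mm wide, 52 mm high. Not part of the job.
- rusk1_mid (a point): Centre of a hard stale rusk, a golden-brown chunk about 33 x 28 x 24 mm, 18 g, lying on the counter (centre 12 mm up). There are 3 to 6 rusks in a run; absent ones read None.
- rusk2_mid (a point): Centre of a hard stale rusk, a golden-brown chunk about 33 x 28 x 24 mm, 18 g, lying on the counter (centre 12 mm up). There are 3 to 6 rusks in a run; absent ones read None.
- rusk3_mid (a point): Centre of a hard stale rusk, a golden-brown chunk about 33 x 28 x 24 mm, 18 g, lying on the counter (centre 12 mm up). There are 3 to 6 rusks in a run; absent ones read None.
- rusk4_mid (a point): Centre of a hard stale rusk, a golden-brown chunk about 33 x 28 x 24 mm, 18 g, lying on the counter (centre 12 mm up). There are 3 to 6 rusks in a run; absent ones read None.
- rusk5_mid (a point): Centre of a hard stale rusk, a golden-brown chunk about 33 x 28 x 24 mm, 18 g, lying on the counter (centre 12 mm up). There are 3 to 6 rusks in a run; absent ones read None.
- rusk6_mid (a point): Centre of a hard stale rusk, a golden-brown chunk about 33 x 28 x 24 mm, 18 g, lying on the counter (centre 12 mm up). There are 3 to 6 rusks in a run; absent ones read None.
Things that resemble listed ones, but are neither listed nor needed, are in the scene too. Leave any purple look-alike of the part that bears rusk3_mid alone.

How it is judged:
By the outcome, as a careful person would: the job done as asked, in the order asked, and still so for the second after the job is handed in, with the robot touching nothing.
Of rusk1, rusk2, rusk3, rusk4, rusk5, rusk6 only 3 to 6 are there at a start; the rules pass over those that are not, and their reading is None.
At some moment in a run one of rusk1, rusk2, rusk3, rusk4, rusk5, rusk6 may be knocked a few centimetres aside while the robot is not near it.
It also fails if it takes over 200 s, if anything falls off the work surface, if the arm or the gripper's body presses on something with over 40 N, if the wrist force passes 120 N, or if a joint passes its speed limit or range.

### The arm

A 7-joint arm with a two-finger parallel gripper is mounted at the origin on the work surface. World frame = base frame: x ahead of the robot, y to its left, z up, the work surface at z = 0. Lengths are in m, angles in rad, forces in N, time in s.
With the tool pointing down it reaches from about 0.35 to 0.9 m from the base axis. Payload 7.2 kg.
Tool frame: the origin (TCP) lies midway between the tips of the shut fingers; the grasp point (between the pads) lies 19 mm behind it; z points along the fingers, y is the direction in which the jaws open and shut (so a half turn about z gives the same grasp; the last joint's range is limited). The gripper opens to 88 mm and grips with 3 to 60 N. Pads are 20 mm wide; open, the fingers measure 115 mm over their backs; the gripper's body (75 mm by 178 mm) begins 61 mm behind the grasp point.
Start: joints at [-1.416, 0.411, -0.013, 1.596, 0.006, 1.134, -0.082], TCP at [0.138, 0.61, 0.223] pointing down, gripper open.
Joint ranges: [-2.95, 2.95], [-0.29, 1.99], [-1.47, 1.44], [0.14, 2.54], [-1.03, 4.17], [0.13, 1.85], [-2.86, 2.86]. Speed limits (rad/s): [2.39, 2.39, 3.01, 3.01, 3.14, 3.14, 3.14].

### API

Orientations are given as [roll, pitch, yaw] about the fixed x, y, z axes, in that order (R = Rz(yaw) Ry(pitch) Rx(roll)).
In Python, from rig import get_state, camera, finish_job gives the robot as it stands.
- The arm moves only by the shell command python3 -m pendant 'ROWS' [OPENING]. ROWS is JSON, a list of rows, each a list of 6 numbers: the shift along the tool's x, y, z in m, then the turn, a rotation vector about the tool's x, y, z in degrees. A call has 1 to 8 rows; each row shifts and turns the commanded pose from where the row before left it, along the tool's axes as they then stand; what a row does not reach is not made up. A row lasts 1/10 s, in which the tool goes at most 50 mm and 8.59 degrees, less where a joint would pass 70% of its speed; a pose out of reach is approached as far as the arm can. A call is refused whole if a number of a shift passes 0.05 or a number of a turn 8.59, either way. A call with a gripper value outside its range is refused whole. OPENING is the opening, from 0 (shut) to 1 (fully open), set as the call begins (- or left out, the last holds). The fingers move at their own pace and stop on an object; the grip force is fixed at half the most. Time passes only in rows, so rows that do not move let the fingers close. It gives the time, the measured TCP pose, the force and the opening at its end, in the units of the state.
- get_state(): the state, without advancing time (a new reading comes with each control period).
- camera(name): name is "side" or "top" or "wrist"; returns a dict with "frame" (400x640x3 uint8, blue, green, red), "fx", "fy", "cx", "cy" (pixels), "R" (3x3) and "t" (3): a world point X has camera coordinates R X + t. Camera axes: x right, y down, z forward; pixel columns grow to the right and rows downward; lengths in m; the calibration is good to about 2 mm. A picture is of the moment at which its call begins. There is no depth.
- finish_job(): hands the job in, once; it reports no verdict.
The state is a dict: "t": time; "joint_positions": joint angles; "qvel": joint speeds; "tau": joint torques, N m; "position": TCP position; "ee_rot": TCP orientation; "ft_force": force on the tool from outside, world axes, zero at the start; "moment": the same for the moment, N m; "width": finger opening in m.
Only numpy, scipy, OpenCV 4.12 (cv2) and the standard library are available. Lean on these libraries where they do the work, as an engineer would, in place of code of your own. Each camera call takes 0.05 s, during which the arm holds its last target. There are 200 camera calls.

## Working session

There is one attempt and no reset: what is moved stays moved. The work goes in short steps, Python scripts to look and compute and a shell command to move; the robot and the scene stay as the last step left them, time stands still between calls to the robot, and variables do not carry over. Pictures are saved under pics/ and viewed, about 12 in all and at most 16, crops included, and the job is handed in when it is done.

```bash
mkdir -p pics; ls
cat > h.py <<'E'
import numpy as np, cv2
from rig import get_state, camera
def snap(name, fn):
    c=camera(name); cv2.imwrite('pics/'+fn+'.png',c['frame'])
    np.savez('pics/'+fn+'.npz',**{k:np.array(v) for k,v in c.items()}); return c
def load(fn): return dict(np.load('pics/'+fn+'.npz'))
def px2w(c,u,v,z):
    R=np.array(c['R']);t=np.array(c['t']);d=R.T@np.array([(u-c['cx'])/c['fx'],(v-c['cy'])/c['fy'],1]);o=-R.T@t
    return o+d*(z-o[2])/d[2]
def w2px(c,X):
    p=np.array(c['R'])@np.array(X)+np.array(c['t']);return np.array([c['fx']*p[0]/p[2]+c['cx'],c['fy']*p[1]/p[2]+c['cy']])
E
python3 - <<'E'
from h import *
s=get_state();print(s)
for n in ['top','side']:
    c=snap(n,n+'0');print(n,c['fx'],c['fy'],c['cx'],c['cy'],np.round(c['R'],3).tolist(),c['t'])
E
```

```text
pics
{'t': 0.0, 'joint_positions': array([-1.41621594,  0.41191489, -0.01275096,  1.59700485,  0.00558076,
        1.13430192, -0.08219684]), 'qvel': array([-0.00171968, -0.00110303,  0.00016875,  0.00014586,  0.00032674,
        0.00022962, -0.00157135]), 'tau': array([-7.59390550e-04, -5.87954307e+01,  6.41871840e-01, -2.91072822e+01,
       -5.36489964e-02,  1.83603808e-02,  1.46252314e-04]), 'position': array([0.13799169, 0.60907221, 0.22181557]), 'ee_rot': array([-3.14000075e+00,  7.97843616e-05,  2.91886748e+00]), 'ft_force': array([-0.12572571,  0.31163462, -0.05313787]), 'moment': array([-0.0046153 , -0.00977139, -0.01369369]), 'width': 0.08828683552006372}
top 471.31514451216276 471.31514451216276 324.6121963986383 198.30054067930794 [[-0.022, -1.0, 0.0], [-0.985, 0.021, -0.174], [0.174, -0.004, -0.985]] [-0.01323922  0.55659071  1.4664615 ]
side 386.73522777311337 386.73522777311337 313.05522739666117 199.9054137465357 [[0.976, -0.218, 0.007], [-0.147, -0.681, -0.717], [0.161, 0.699, -0.697]] [-0.55472496  0.13404944  0.90472897]
```

View pics/top0.png

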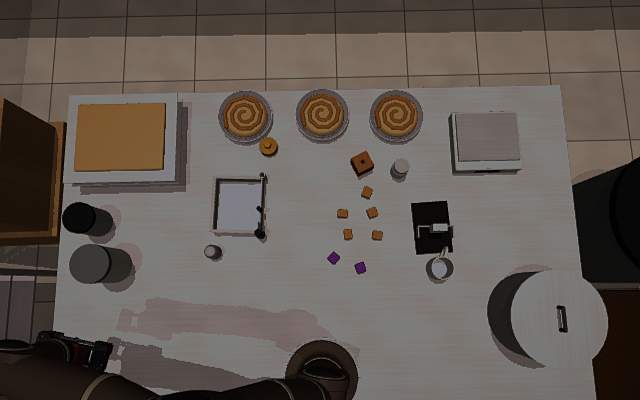

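View pics/side0.png

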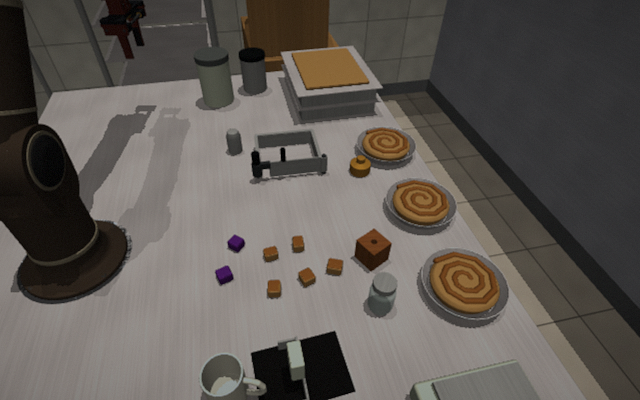

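Run:
```python
from h import *
t=load('top0')['frame'];s=load('side0')['frame']
cv2.imwrite('pics/c1.png',cv2.resize(t[140:290,200:460],None,fx=3,fy=3,interpolation=cv2.INTER_CUBIC))
a=cv2.resize(s[110:190,230:390],None,fx=4,fy=4,interpolation=cv2.INTER_CUBIC)
b=cv2.resize(s[220:400,200:400],None,fx=3.2,fy=1.5,interpolation=cv2.INTER_CUBIC)
b=cv2.resize(s[320:400,200:360],None,fx=4,fy=3.2,interpolation=cv2.INTER_CUBIC)
cv2.imwrite('pics/c2.png',np.vstack([a,b]))
c=load('top0')
hsv=cv2.cvtColor(t,cv2.COLOR_BGR2HSV)
m=cv2.inRange(hsv,(5,90,70),(25,255,255))
n,l,st,ce=cv2.connectedComponentsWithStats(m)
for i in range(1,n):
    if 15<st[i][4]<900: print(st[i],ce[i].round(1),px2w(c,*ce[i],0.015).round(3))
m=cv2.inRange(hsv,(125,90,40),(160,255,255))
n,l,st,ce=cv2.connectedComponentsWithStats(m)
for i in range(1,n):
    if st[i][4]>15: print('purple',st[i],ce[i].round(1),px2w(c,*ce[i],0.015).round(3))
```

```text
[ 0 98  4 37 84] [  0.9 111.2] [0.886 1.067 0.015]
[ 46 121  18 115 568] [ 57.  172.9] [0.667 0.86  0.015]
[259 137  18  17 225] [267.4 145. ] [0.748 0.162 0.015]
[351 151  23  22 275] [362.3 161.1] [ 0.685 -0.154  0.015]
[362 186  11  12  81] [366.8 191.5] [ 0.582 -0.165  0.015]
[367 207  11  10  77] [372.2 211.8] [ 0.514 -0.18   0.015]
[337 209  11   8  72] [341.8 212.6] [ 0.513 -0.081  0.015]
[344 229   9  10  70] [347.6 233.4] [ 0.445 -0.097  0.015]
[373 230  10  10  74] [377.1 234.6] [ 0.439 -0.193  0.015]
[ 16 232  16   4  37] [ 23.2 232.9] [0.469 0.954 0.015]
purple [328 252  12  12  82] [333.5 257.4] [ 0.369 -0.05   0.015]
purple [355 262  11  12  85] [360.1 267.3] [ 0.335 -0.134  0.015]
```

View pics/c1.png

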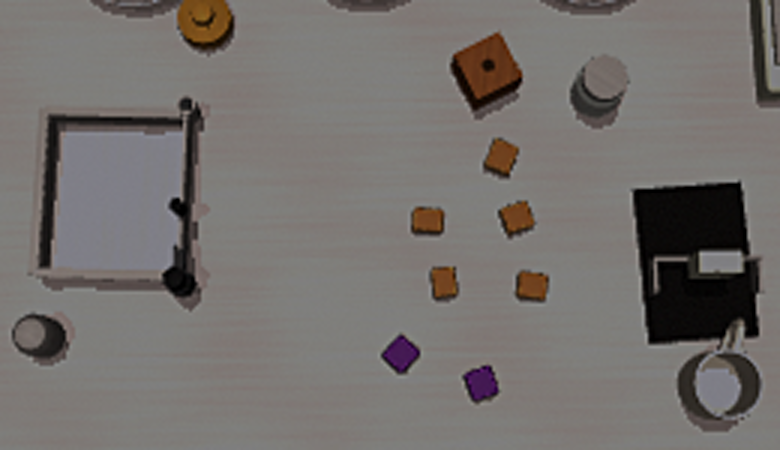

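View pics/c2.png

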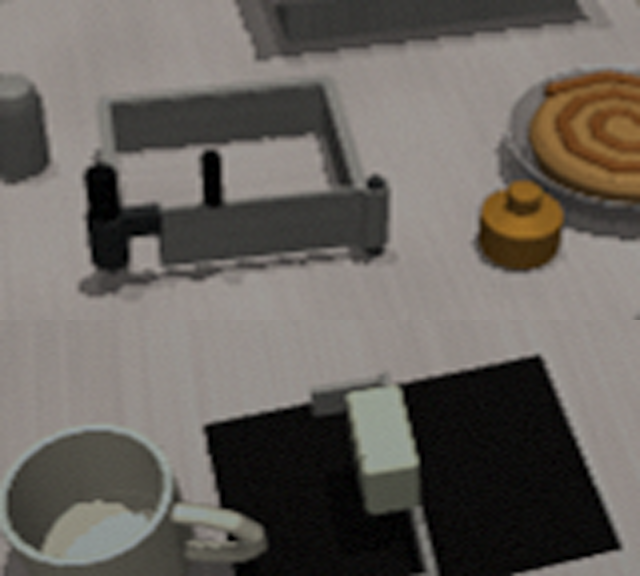

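Run:
```python
from h import *
c=load('top0');s=load('side0')
def tri(a,b):
    from scipy.optimize import least_squares
    r=least_squares(lambda X:np.r_[w2px(c,X)-a,w2px(s,X)-b],[.5,0,.05]);return r.x.round(4),r.fun.round(1)
T=lambda x,y:np.array([200+x/3-.33,140+y/3-.33]);
print('cams',-c['R'].T@c['t'],-s['R'].T@s['t'])
S1=lambda x,y:np.array([230+x/4,110+y/4]);S2=lambda x,y:np.array([200+x/4,320+(y-320)/3.2])
print('knobtop',tri(T(181,275),S1(101,168)))
print('posttop',tri(T(174,203),S1(210,153)))
print('hinge top',tri(T(186,103),S1(376,180)))
for n,p,z in [('knobtop',(181,275),.096),('hinge',(186,103),.064),('gpost',(174,203),.101),('blocktop',(488,65),.06),('cornerA',(45,110),.045),('cornerB',(31,276),.045),
 ('mat1',(633,190),.003),('mat2',(740,182),.003),('mat3',(758,333),.003),('mat4',(648,342),.003),('handletop',(720,261),.092),('wingL',(655,292),.02),('bladeL',(655,259),.036),('bladeR',(759,259),.036),('mug',(718,385),.085),('mughandle',(738,322),.06),('jar',(606,76),.085),('shaker',(35,333),.076)]:
    print(n,px2w(c,*T(*p),z).round(4))
print('handle',tri(T(720,261),S2(375,405)))
```

```text
cams [ 0.29294854 -0.01890697  1.54087686] [ 0.415463   -0.66224245  0.73010204]
knobtop (array([0.4489, 0.1744, 0.106 ]), array([-0. , -0.3, -0.3,  0.1]))
posttop (array([0.5235, 0.1823, 0.101 ]), array([-0. , -0.1, -0.1,  0. ]))
hinge top (array([0.6377, 0.1747, 0.0654]), array([ 0. , -0.3, -0.2,  0.1]))
knobtop [0.449  0.1757 0.096 ]
hinge [0.6371 0.175  0.064 ]
gpost [0.5231 0.1823 0.101 ]
blocktop [ 0.6729 -0.1501  0.06  ]
cornerA [0.6371 0.3301 0.045 ]
cornerB [0.457  0.3416 0.045 ]
mat1 [ 0.5422 -0.3099  0.003 ]
mat2 [ 0.5486 -0.4284  0.003 ]
mat3 [ 0.3824 -0.4368  0.003 ]
mat4 [ 0.3753 -0.3171  0.003 ]
handletop [ 0.4518 -0.3786  0.092 ]
wingL [ 0.4277 -0.3244  0.02  ]
bladeL [ 0.4616 -0.3231  0.036 ]
bladeR [ 0.4592 -0.4344  0.036 ]
mug [ 0.3258 -0.3702  0.085 ]
mughandle [ 0.391  -0.4012  0.06  ]
jar [ 0.6518 -0.2723  0.085 ]
shaker [0.3945 0.3288 0.076 ]
handle (array([ 0.4511, -0.3738,  0.1114]), array([-0. , -0.5, -0.2,  0.1]))
```

```bash
cat >> h.py <<'E'
from scipy.spatial.transform import Rotation as Ro
def plan(target,yaw=None):
    s=get_state();R=Ro.from_euler('xyz',s['ee_rot']);
    d=R.inv().apply(np.array(target)-s['position']);
    w=None if yaw is None else (R.inv()*Ro.from_euler('xyz',[np.pi,0,yaw])).as_rotvec(degrees=True).round(2)
    print('tool shift',d.round(4),'rows>=',np.linalg.norm(d)/.05,'turn',w)
E
python3 -m pendant '[[0,0,0,0,0,-6.38],[0,0,0,0,0,-6.38],[-0.028,-0.0395,0,0,0,0],[-0.028,-0.0395,0,0,0,0],[-0.028,-0.0395,0,0,0,0],[-0.028,-0.0395,0,0,0,0],[-0.028,-0.0395,0,0,0,0],[-0.028,-0.0395,0,0,0,0]]' 1
python3 -m pendant '[[-0.028,-0.0395,0,0,0,0],[-0.028,-0.0395,0,0,0,0],[-0.028,-0.0395,0,0,0,0],[-0.028,-0.0395,0,0,0,0],[-0.028,-0.0395,0,0,0,0],[0,0,0,0,0,0],[0,0,0,0,0,0]]'
python3 - <<'E'
from h import *
plan([.45,.175,.222],np.pi)
c=snap('wrist','w1');print(-c['R'].T@c['t'],c['R'].round(3).tolist(),c['fx'],c['cx'],c['cy'])
E
```

```text
t: 0.9
position: [0.3068, 0.3706, 0.2225]
ee_rot: [-3.142, -0.0, 3.141]
ft_force: [1.0, 1.1, 0.9]
width: 0.0878
t: 1.6
position: [0.4462, 0.1742, 0.2224]
ee_rot: [-3.141, -0.001, 3.139]
ft_force: [0.1, -0.5, 1.1]
width: 0.0877
tool shift [-0.0038  0.0008  0.0004] rows>= 0.07903899473492317 turn [-0.01 -0.04 -0.17]
[0.36642351 0.1751172  0.38446914] [[0.003, 1.0, 0.001], [0.957, -0.003, 0.29], [0.29, -0.0, -0.957]] 289.54716938221384 316.96988920514355 199.94622190027988
```

View pics/w1.png

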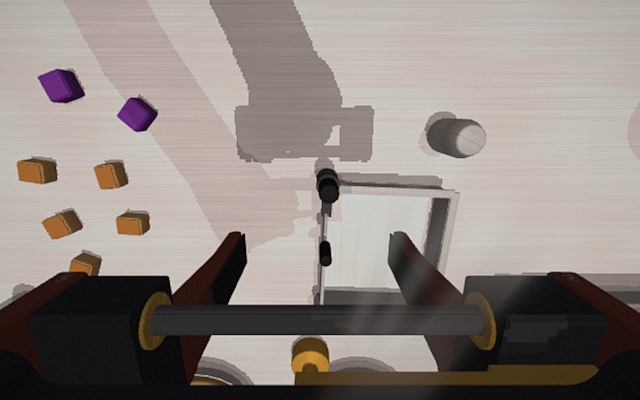

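Run:
```python
from h import *
f=load('w1')['frame']
cv2.imwrite('pics/c3.png',cv2.resize(f[155:310,290:470],None,fx=4,fy=3.8,interpolation=cv2.INTER_CUBIC))
c=load('w1')
for n,X in [('knobtop',(.449,.1757,.096)),('gpost top',(.523,.1823,.101)),('hinge',(.637,.175,.064))]:print(n,w2px(c,X))
```

```text
knobtop [317.60460988 195.53461235]
gpost top [323.81130851 261.82910434]
hinge [317.34741666 324.81315914]
```

View pics/c3.png

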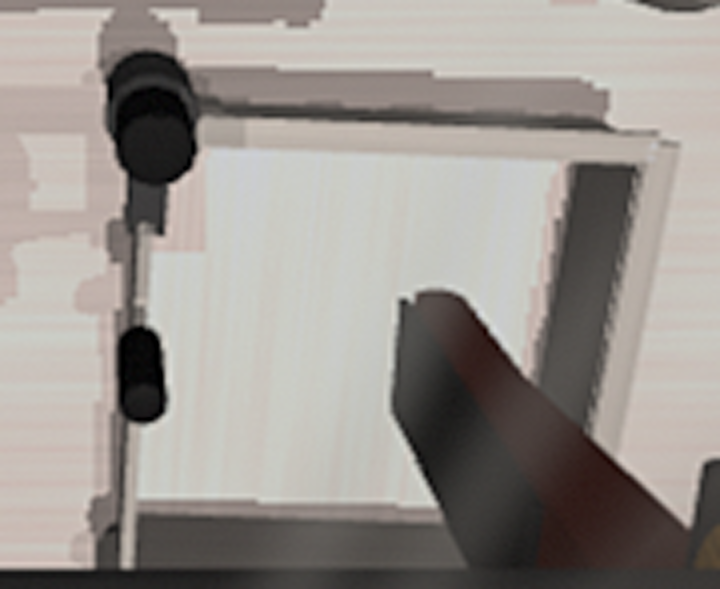

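Run:
```python
from h import *
c=load('w1')
P=lambda x,y,z:px2w(c,290+x/4,155+y/3.8,z)
for n,p in [('knobtop',(156,145,.096)),('post',(145,402,.101)),('gatetop low end',(129,565,.059)),('gate top near',(143,300,.059)),('corner out back',(680,143,.045)),('wall top near outer at',(250,118,.045)),('wall far inner',(140,500,.045)),('wall far inner2',(430,510,.045))]: print(n,P(*p).round(4))
```

```text
knobtop [0.4465 0.1875 0.096 ]
post [0.5217 0.185  0.101 ]
gatetop low end [0.6078 0.1815 0.059 ]
gate top near [0.5083 0.1856 0.059 ]
corner out back [0.4605 0.349  0.045 ]
wall top near outer at [0.4518 0.218  0.045 ]
wall far inner [0.5912 0.1855 0.045 ]
wall far inner2 [0.5956 0.2835 0.045 ]
```

Run:
```python
from h import *
t=load('top0');s=load('side0');X=(.4465,.1875,.096)
for X in [(.4465,.1875,.096),(.5217,.185,.101)]:
  a=w2px(t,X);b=w2px(s,X)
  print(a,'crop c1',(a-[200,140]+.33)*3,b,'c2',(b-[230,110])*4)
v=t['frame'][225:242,250:275].max(2);print(v)
```

```text
[256.14979636 232.24573816] crop c1 [169.43938907 277.72721448] [253.89711292 152.26557876] c2 [ 95.58845167 169.06231505]
[256.80899865 207.80447128] crop c1 [171.41699594 204.40341384] [281.58875609 147.79646339] c2 [206.35502438 151.18585357]
[[134 134 136 136 134 136 142 119  38  31  38  15  49  65 116 123 119 127
  129 128 128 126 127 127 127]
 [136 135 136 135 135 136 142 121  38  34  37  15  48  67  58 120 122 128
  127 128 126 127 127 127 128]
 [136 134 134 136 136 137 146 118  40  35  37  15  48  67  59 121 119 126
  129 128 128 127 128 127 127]
 [136 137 136 137 139 143 141  85  33  34  39   7  48  68  58 120 119 126
  127 128 127 127 128 126 127]
 [133 133 133 136 140 138  65   9   4  19  28  10  50  68  59 119 119 115
  126 130 128 128 128 127 127]
 [122 123 125 131 126  35   3   7   9  12  14  20  46  63  60 119 118 115
  115 124 128 127 127 127 127]
 [125 125 126 136  31   1   9  12  16  14  12   8  20  26  55 124 122 117
  116 115 126 128 127 128 126]
 [127 126 128 139  48   9  10  15  16  16  15   0  11   9  16 126 124 120
  118 120 127 128 127 127 127]
 [102  94  94 
[... 231 characters left out ...]
10   1   0   4  13   5   0  64 113 119
  116 126 128 127 128 127 127]
 [ 91  90  92  92  94  83  39   1   0   4   7  18  16   4  20  65  57 119
  130 128 127 127 128 127 128]
 [133 134 133 134 136 142  93  40  12  18  22  10   1   5  57  70  59 129
  131 128 128 127 128 127 127]
 [128 127 129 129 129 132 139 112  42  27  19  19  28  42  91  89  82 130
  129 128 127 127 128 128 127]
 [128 127 126 127 128 129 130 136 103  93  73  71  93  93  88  85  78 128
  130 127 128 127 128 127 126]
 [127 127 126 127 127 127 128 131 135  99  87  88  89  87  86  82  91 127
  128 127 127 128 126 127 128]
 [126 126 127 126 127 126 127 128 130 134  96  84  82  83  81  88 129 130
  127 127 127 128 127 127 126]]
```

```bash
python3 -m pendant '[[-0.001,0.006,0.03,0,0,-0.17],[0,0.006,0.04,0,0,0],[0,0,0.04,0,0,0],[0,0,0.03,0,0,0],[0,0,0.0165,0,0,0],[0,0,0,0,0,0],[0,0,0,0,0,0]]' 1
python3 -m pendant '[[0,0,0,0,0,0],[0,0,0,0,0,0],[0,0,0,0,0,0],[0,0,0,0,0,0],[0,0,0,0,0,0],[0,0,0,0,0,0]]' 0
python3 - <<'E'
from h import *
c=snap('wrist','w2');f=c['frame'];cv2.imwrite('pics/w2c.png',cv2.resize(f[130:330,200:440],None,fx=2.5,fy=2.5,interpolation=cv2.INTER_CUBIC))
E
```

```text
t: 2.35
position: [0.4465, 0.1882, 0.0663]
ee_rot: [3.141, -0.001, -3.137]
ft_force: [-0.0, -0.5, -0.4]
width: 0.0875
t: 2.95
position: [0.4471, 0.187, 0.0663]
ee_rot: [3.141, 0.0, -3.139]
ft_force: [0.6, 0.4, 0.2]
width: 0.0435
```

View pics/w2c.png

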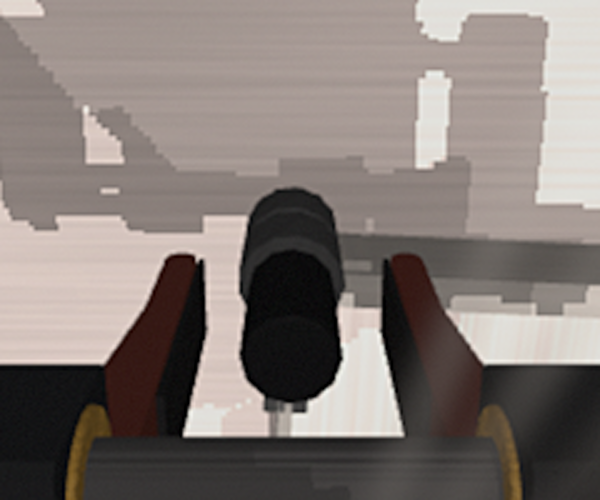

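```bash
python3 -m pendant '[[0,0,0,0,0,0],[0,0,0,0,0,0],[0,0,0,0,0,0],[0,0,0,0,0,0],[0,0,0,0,0,0]]' 0
python3 -m pendant '[[0,0,-0.01,0,0,0],[0,0,-0.02,0,0,0],[0,0,-0.03,0,0,0],[0,0,-0.03,0,0,0],[0,0,0,0,0,0],[0,0,0,0,0,0]]'
python3 - <<'E'
from h import *
for z in [.06]: print(px2w(load('top0'),362.3,161.3,z), px2w(load('side0'),373,240,.06))
plan([.673,-.15,.19],np.pi)
E
```

```text
t: 3.5
position: [0.447, 0.187, 0.0661]
ee_rot: [-3.142, -0.0, -3.139]
ft_force: [-0.1, 0.0, 0.1]
width: 0.0213
t: 4.1
position: [0.4473, 0.1873, 0.157]
ee_rot: [3.14, 0.001, -3.139]
ft_force: [-0.1, -1.4, -0.7]
width: 0.0213
[ 0.67305413 -0.14993636  0.06      ] [ 0.6739391  -0.14456154  0.06      ]
tool shift [-0.2247 -0.338  -0.0331] rows>= 8.144193646927755 turn [0.07 0.09 0.18]
```

```bash
python3 -m pendant '[[-0.0216,-0.0422,-0.0041,0,0,0],[-0.0216,-0.0422,-0.0041,0,0,0],[-0.0216,-0.0422,-0.0041,0,0,0],[-0.0216,-0.0422,-0.0041,0,0,0],[-0.0216,-0.0422,-0.0041,0,0,0],[-0.0216,-0.0422,-0.0041,0,0,0],[-0.0216,-0.0422,-0.0041,0,0,0],[-0.0216,-0.0422,-0.0041,0,0,0]]'
python3 -m pendant '[[0,0,0,0,0,0],[0,0,0,0,0,0]]'
python3 - <<'E'
from h import *
c=snap('wrist','w3');print(w2px(c,(.673,-.15,.06)));cv2.imwrite('pics/w3c.png',cv2.resize(c['frame'][130:330,220:420],None,fx=3,fy=3,interpolation=cv2.INTER_CUBIC))
E
```

```text
t: 4.9
position: [0.6207, -0.1516, 0.1874]
ee_rot: [3.141, -0.003, -3.138]
ft_force: [0.9, -0.2, 0.1]
width: 0.0215
t: 5.1
position: [0.6199, -0.1515, 0.187]
ee_rot: [-3.142, -0.003, -3.142]
ft_force: [0.1, 0.8, -1.1]
width: 0.0212
[317.48326758 240.06785114]
```

View pics/w3c.png

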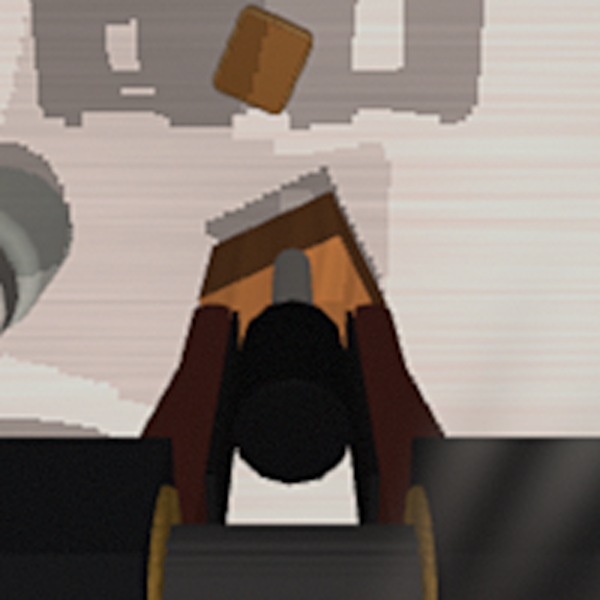

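Run:
```python
from h import *
c=load('w3');P=lambda x,y,z:px2w(c,220+x/3-.33,130+y/3-.33,z)
a=P(340,235,.06);b=P(200,298,.06);print(a,b,np.linalg.norm(a-b))
d=(b-a)/np.linalg.norm(b-a);n=np.array([-d[1],d[0],0]);n*=np.sign(n[0]);m=(a+b)/2;print('ctr',m+n*.028)
a0=P(332,190,0);b0=P(213,243,0);print('base',a0,b0,np.linalg.norm(a0-b0)); d=(b0-a0)/np.linalg.norm(b0-a0);n=np.array([-d[1],d[0],0]);n*=np.sign(n[0]);print((a0+b0)/2+n*.028)
a0=P(330,170,0);b0=P(207,225,0);print('base2',np.linalg.norm(a0-b0),(a0+b0)/2+n*.028)
print('tip est',P(292,253,.126),'knobtop',P(291,430,.217))
```

```text
[ 0.63626042 -0.13369709  0.06      ] [ 0.66003102 -0.18350223  0.06      ] 0.05518688977517345
ctr [ 0.6734152  -0.14653924  0.06      ]
base [ 0.63635595 -0.13380694  0.        ] [ 0.65967377 -0.1840118   0.        ] 0.05535565054359456
[ 0.67340948 -0.14711475  0.        ]
base2 0.056845167644837824 [ 0.66510949 -0.14874733  0.        ]
tip est [ 0.61959097 -0.15058199  0.126     ] knobtop [ 0.61964756 -0.1508262   0.217     ]
```

```bash
python3 -m pendant '[[-0.027,0.0019,0,0,0,0],[-0.0268,0.0018,0,0,0,0],[0,0,0.03,0,0,0],[0,0,0.02,0,0,0],[0,0,0,0,0,0],[0,0,0,0,0,0]]'
python3 -m pendant '[[0,0,0.015,0,0,0],[0,0,0,0,0,0]]'
python3 - <<'E'
from h import *
plan([.6737,-.1478,.068],np.pi)
E
```

```text
t: 5.75
position: [0.6742, -0.1447, 0.1388]
ee_rot: [3.141, -0.001, -3.137]
ft_force: [0.0, -0.1, -0.9]
width: 0.0215
t: 5.95
position: [0.6739, -0.1456, 0.1228]
ee_rot: [3.141, -0.001, -3.138]
ft_force: [0.2, -0.1, -0.2]
width: 0.0214
tool shift [ 0.0002 -0.0023  0.0548] rows>= 1.0975819090717875 turn [ 0.03 -0.08  0.19]
```

```bash
python3 -m pendant '[[0,-0.0015,0,0,0,0],[0,0,0.01,0,0,0],[0,0,0.01,0,0,0],[0,0,0,0,0,0]]'
python3 -m pendant '[[0,0,0.012,0,0,0],[0,0,0.012,0,0,0],[0,0,0,0,0,0]]'
```

```text
t: 6.35
position: [0.6735, -0.1474, 0.1019]
ee_rot: [3.141, -0.003, -3.139]
ft_force: [-0.6, -0.0, -1.6]
width: 0.0214
t: 6.65
position: [0.6735, -0.1473, 0.0774]
ee_rot: [3.141, -0.003, -3.139]
ft_force: [-0.8, 0.3, -0.7]
width: 0.0217
```

```bash
python3 -m pendant '[[0,0,0.0095,0,0,0],[0,0,0,0,0,0],[0,0,0,0,0,0]]'
python3 -m pendant '[[0,0,0,0,0,0],[0,0,0,0,0,0],[0,0,0,0,0,0],[0,0,0,0,0,0],[0,0,0,0,0,0],[0,0,-0.03,0,0,0],[0,0,-0.04,0,0,0],[0,0,-0.045,0,0,0]]' 0.6
python3 -m pendant '[[0.019,0.0415,0,0,0,0],[0.019,0.0415,0,0,0,0],[0.019,0.0415,0,0,0,0],[0.019,0.0415,0,0,0,0],[0.019,0.0415,0,0,0,0],[0.019,0.0415,0,0,0,0],[0.019,0.0415,0,0,0,0],[0.019,0.0415,0,0,0,0]]'
python3 -m pendant '[[0,0,0,0,0,0],[0,0,0,0,0,0]]'
python3 - <<'E'
from h import *
plan([.5217,.1853,.066],np.pi)
c=snap('top','top1');f=c['frame'];s=snap('side','side1')['frame']
cv2.imwrite('pics/c4.png',np.hstack([cv2.resize(f[140:290,300:480],(400,333),interpolation=cv2.INTER_CUBIC),cv2.resize(s[210:300,250:400],(400,333),interpolation=cv2.INTER_CUBIC)]))
E
```

```text
t: 6.95
position: [0.6748, -0.1477, 0.0703]
ee_rot: [-3.142, 0.0, -3.139]
ft_force: [-0.6, 0.3, -0.4]
width: 0.0211
t: 7.75
position: [0.6738, -0.1476, 0.1856]
ee_rot: [3.141, -0.002, -3.139]
ft_force: [1.0, -0.4, 0.6]
width: 0.0528
t: 8.55
position: [0.5207, 0.1854, 0.1858]
ee_rot: [3.141, 0.001, -3.139]
ft_force: [0.5, -0.2, -0.1]
width: 0.0526
t: 8.75
position: [0.5213, 0.185, 0.1857]
ee_rot: [3.141, 0.0, -3.136]
ft_force: [0.1, -0.2, -0.1]
width: 0.0525
tool shift [-0.0004  0.0003  0.1197] rows>= 2.393236619236674 turn [0.01 0.02 0.33]
```

View pics/c4.png

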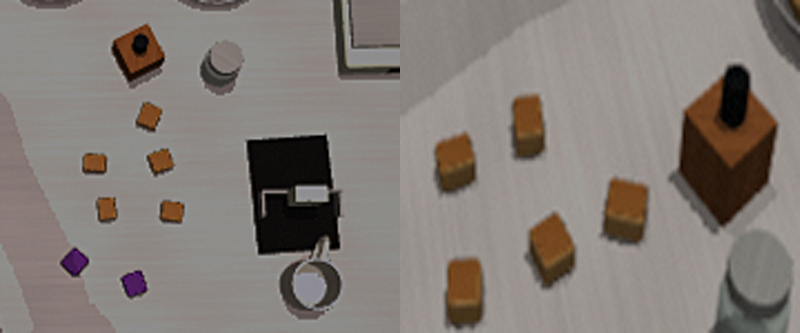

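```bash
python3 -m pendant '[[0,0,0.04,0,0,0.3],[0,0,0.05,0,0,0],[0,0,0.03,0,0,0],[0,0,0,0,0,0]]'
python3 -m pendant '[[0,0,0,0,0,0],[0,0,0,0,0,0],[0,0,0,0,0,0],[0,0,0,0,0,0],[0,0,0,0,0,0],[0,0,0,0,0,0],[0,0,0,0,0,0],[0,0,0,0,0,0]]' 0
python3 - <<'E'
from h import *
print(get_state()['joint_positions'])
E
```

```text
t: 9.25
position: [0.5196, 0.1809, 0.0617]
ee_rot: [-3.138, -0.006, 3.136]
ft_force: [-0.2, -0.2, 0.1]
width: 0.0527
t: 10.05
position: [0.522, 0.1841, 0.0662]
ee_rot: [3.141, 0.001, 3.139]
ft_force: [-1.5, -0.3, 6.5]
width: 0.0133
[-0.62842382  0.48506863  0.26391677  1.93550881 -0.18115587  0.74268828
  1.30877742]
```

```bash
python3 -m pendant '[[-0.0004,-0.016,-0.001,0,0,0],[-0.0027,-0.0158,0,0,0,0],[-0.0048,-0.0153,0,0,0,0],[0,0,0,0,0,0]]'
python3 -m pendant '[[-0.0069,-0.0145,0,0,0,0],[-0.0089,-0.0134,0,0,0,0],[-0.0107,-0.012,0,0,0,0],[-0.0122,-0.0104,0,0,0,0],[-0.0135,-0.0086,0,0,0,0],[0,0,0,0,0,0]]'
python3 -m pendant '[[-0.0146,-0.0066,0,0,0,0],[-0.0154,-0.0045,0,0,0,0],[-0.0159,-0.0023,0,0,0,0],[-0.016,-0.0001,0,0,0,0],[0,0,0,0,0,0],[0,0,0,0,0,0]]'
python3 - <<'E'
from h import *
px=np.array([.042,.999]);py=np.array([-.999,.042]);q=np.deg2rad(96);print(np.array([.6363,.1795])+.115*(-np.sin(q)*px+np.cos(q)*py),get_state()['joint_positions'].round(2))
E
```

```text
t: 10.45
position: [0.5288, 0.1337, 0.0663]
ee_rot: [-3.14, -0.002, 3.136]
ft_force: [-5.8, -2.2, 4.3]
width: 0.0135
t: 11.05
position: [0.5843, 0.0759, 0.0665]
ee_rot: [-3.141, 0.003, 3.137]
ft_force: [0.4, -2.1, 2.9]
width: 0.0132
t: 11.65
position: [0.644, 0.063, 0.0666]
ee_rot: [-3.141, 0.002, 3.138]
ft_force: [1.7, -3.7, 1.7]
width: 0.0137
[0.64350521 0.06473948] [-0.36  0.62  0.27  1.7  -0.21  0.85  1.57]
```

```bash
python3 -m pendant '[[0,0,0,0,0,0],[0,0,0,0,0,0],[0,0,0,0,0,0],[0,0,0,0,0,0],[0,0,-0.03,0,0,0],[0,0,-0.05,0,0,0],[0,0,-0.05,0,0,0],[0,0,0,0,0,8.2]]' 0.6
python3 -m pendant '[[0,0,0,0,0,8.2],[0,0,0,0,0,8.2],[0,0,0,0,0,8.2],[0,0,0,0,0,8.2],[0,0,0,0,0,8.2],[0,0,0,0,0,8.2],[0,0,0,0,0,8.2],[0,0,0,0,0,8.2]]'
python3 -m pendant '[[0,0,0,0,0,8.2],[0,0,0,0,0,8.2],[0,0,0,0,0,0]]'
python3 - <<'E'
from h import *
plan([.45,-.34,.2],np.pi/2);print(get_state()['joint_positions'].round(2))
c=snap('top','top2')
E
```

```text
t: 12.45
position: [0.647, 0.0642, 0.2042]
ee_rot: [3.137, 0.011, 2.995]
ft_force: [-0.3, 0.3, 0.6]
width: 0.0529
t: 13.25
position: [0.6431, 0.0644, 0.1964]
ee_rot: [-3.141, -0.0, 1.846]
ft_force: [0.6, 0.2, 1.2]
width: 0.0528
t: 13.55
position: [0.6432, 0.0646, 0.1962]
ee_rot: [-3.141, 0.0, 1.563]
ft_force: [0.4, -0.0, -0.0]
width: 0.053
tool shift [-0.406  -0.1902 -0.0037] rows>= 8.967367454387482 turn [-0.02  0.   -0.42]
[-0.64  0.54  0.69  1.61 -0.37  1.13  0.13]
```

```bash
python3 -m pendant '[[-0.0406,-0.019,-0.0004,0,0,-0.4],[-0.0406,-0.019,-0.0004,0,0,0],[-0.0406,-0.019,-0.0004,0,0,0],[-0.0406,-0.019,-0.0004,0,0,0],[-0.0406,-0.019,-0.0004,0,0,0],[-0.0406,-0.019,-0.0004,0,0,0],[-0.0406,-0.019,-0.0004,0,0,0],[-0.0406,-0.019,-0.0004,0,0,0]]'
python3 -m pendant '[[-0.0406,-0.019,-0.0004,0,0,0],[-0.0406,-0.019,-0.0004,0,0,0],[0,0,0,0,0,0],[0,0,0,0,0,0]]'
python3 - <<'E'
from h import *
c=snap('wrist','w4');plan([.45,-.34,.2],np.pi/2)
cv2.imwrite('pics/w4c.png',cv2.resize(c['frame'][100:330,180:460],None,fx=2.5,fy=2.5,interpolation=cv2.INTER_CUBIC))
E
```

```text
t: 14.4
position: [0.4906, -0.2621, 0.1999]
ee_rot: [3.141, -0.0, 1.577]
ft_force: [0.3, 0.8, -0.3]
width: 0.0526
t: 14.8
position: [0.4529, -0.3429, 0.2005]
ee_rot: [3.141, -0.0, 1.572]
ft_force: [1.0, 0.6, 0.3]
width: 0.0523
tool shift [ 0.0015 -0.0038  0.0003] rows>= 0.08222392574780993 turn [ 0.02 -0.04  0.2 ]
```

View pics/w4c.png

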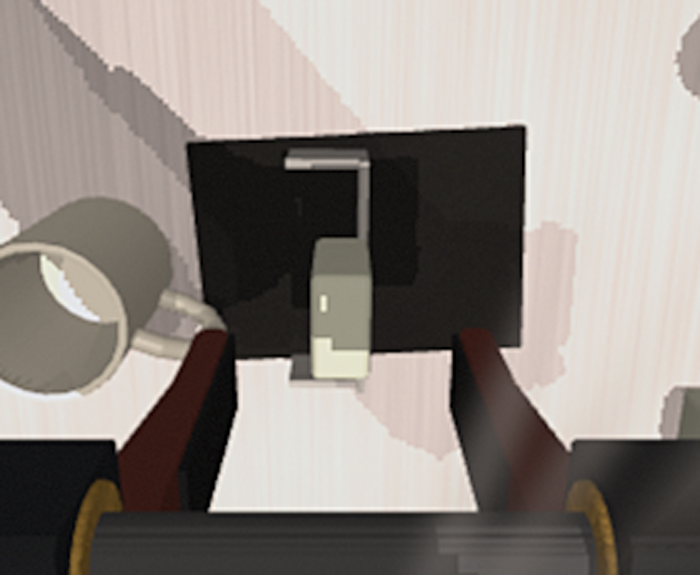

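Run:
```python
from h import *
c=load('w4');P=lambda x,y,z:px2w(c,180+x/2.5-.3,100+y/2.5-.3,z).round(4)
for n,p in [('h1',(312,276,.095)),('h2',(371,276,.095)),('h3',(370,378,.095)),('h4',(314,378,.095)),('m1',(188,145,.003)),('m2',(524,127,.003)),('m3',(520,347,.003)),('bladetop far',(369,152,.039)),('wingtip',(286,158,.033)),('mughandle',(215,325,.05))]:print(n,P(*p))
print(sum(P(*p) for p in [(312,276,.095),(371,276,.095),(370,378,.095),(314,378,.095)])/4)
print('mat ctr',(P(188,145,.003)+P(520,347,.003))/2)
```

```text
h1 [ 0.4408 -0.3537  0.095 ]
h2 [ 0.4639 -0.3536  0.095 ]
h3 [ 0.464  -0.3976  0.095 ]
h4 [ 0.4411 -0.3977  0.095 ]
m1 [ 0.3757 -0.3165  0.003 ]
m2 [ 0.542  -0.3074  0.003 ]
m3 [ 0.5486 -0.4256  0.003 ]
bladetop far [ 0.4645 -0.3141  0.039 ]
wingtip [ 0.4267 -0.3179  0.033 ]
mughandle [ 0.3933 -0.3933  0.05  ]
[ 0.45245 -0.37565  0.095  ]
mat ctr [ 0.46215 -0.37105  0.003  ]
```

```bash
python3 -m pendant '[[-0.0328,-0.0005,0,0,0,0],[0,0,0,0,0,0],[0,0,0.04,0,0,0],[0,0,0.04,0,0,0],[0,0,0.04,0,0,0],[0,0,0.0285,0,0,0],[0,0,0,0,0,0]]' 0.5
python3 - <<'E'
from h import *
plan([.4524,-.3757,.052],np.pi/2)
E
python3 -m pendant '[[0,0,0,0,0,0],[0,0,0,0,0,0],[0,0,0,0,0,0],[0,0,0,0,0,0],[0,0,0,0,0,0]]' 0
python3 - <<'E'
from h import *
plan([.4524,-.3757,.052],np.pi/2)
E
```

```text
t: 15.55
position: [0.4523, -0.3709, 0.0482]
ee_rot: [-3.136, -0.005, 1.576]
ft_force: [-0.5, 0.1, 0.4]
width: 0.0438
tool shift [-0.0048  0.0001 -0.0038] rows>= 0.12210258104696546 turn [-0.32 -0.26  0.3 ]
t: 16.05
position: [0.4541, -0.3752, 0.0537]
ee_rot: [3.139, 0.001, 1.572]
ft_force: [0.4, 1.4, 7.1]
width: 0.024
tool shift [-0.0005 -0.0017  0.0017] rows>= 0.049528424447455574 turn [0.15 0.04 0.09]
```

```bash
python3 -m pendant '[[0,0,-0.02,0,0,0],[0,0,-0.04,0,0,0],[0,0,-0.05,0,0,0],[0,0,0,0,0,8.2],[0,0,0,0,0,8.2],[0,0,0,0,0,8.2],[0,0,0,0,0,8.2],[0,0,0,0,0,8.2]]'
python3 -m pendant '[[0,0,0,0,0,8.2],[0,0,0,0,0,8.2],[0,0,0,0,0,8.2],[0,0,0,0,0,8.2],[0,0,0,0,0,8.2],[0,0,0,0,0,8.2],[0,0,0,0,0,0]]'
python3 - <<'E'
from h import *
plan([.549,-.245,.16],0)
E
```

```text
t: 16.85
position: [0.4532, -0.3746, 0.1625]
ee_rot: [3.141, -0.001, 0.851]
ft_force: [0.3, -0.0, -1.5]
width: 0.0241
t: 17.55
position: [0.4532, -0.3744, 0.162]
ee_rot: [-3.142, 0.0, -0.004]
ft_force: [0.2, 0.3, -2.3]
width: 0.0241
tool shift [ 0.0952 -0.1298  0.002 ] rows>= 3.2203681771429875 turn [-0.    0.01 -0.23]
```

```bash
python3 -m pendant '[[0.024,-0.0325,0,0,0,-0.2],[0.024,-0.0325,0,0,0,0],[0.024,-0.0325,0,0,0,0],[0.0235,-0.0325,0,0,0,0],[0,0,0,0,0,0],[0,0,0,0,0,0]]'
python3 - <<'E'
from h import *
plan([.549,-.245,.0515],0)
c=snap('wrist','w5');t=snap('top','top3')
for c in (c,t):
  hsv=cv2.cvtColor(c['frame'],cv2.COLOR_BGR2HSV)
  m=cv2.inRange(hsv,(5,90,70),(25,255,255))
  n,l,st,ce=cv2.connectedComponentsWithStats(m)
  for i in range(1,n):
    if 40<st[i][4]<3000:
      u,v,w,h=st[i][:4]; print(st[i],px2w(c,u,v+h/2,.012).round(3)[:2],px2w(c,u+w,v+h/2,.012).round(3)[:2],px2w(c,u+w/2,v,.012).round(3)[:2],px2w(c,u+w/2,v+h,.012).round(3)[:2])
cv2.imwrite('pics/w5c.png',load('w5')['frame'])
E
```

```text
t: 18.15
position: [0.5491, -0.2437, 0.1619]
ee_rot: [-3.141, 0.0, 0.007]
ft_force: [-0.9, -0.1, -2.5]
width: 0.0238
tool shift [-1.000e-04  1.300e-03  1.104e-01] rows>= 2.2088219239263074 turn [-0.01  0.01  0.42]
[224 139  37  39 955] [ 0.58  -0.142] [ 0.581 -0.182] [ 0.601 -0.164] [ 0.559 -0.161]
[241 201  35  33 827] [ 0.512 -0.156] [ 0.513 -0.196] [ 0.532 -0.177] [ 0.492 -0.175]
[155 204  37  27 869] [ 0.512 -0.057] [ 0.512 -0.099] [ 0.528 -0.08 ] [ 0.495 -0.076]
[179 255  30  30 567] [ 0.444 -0.075] [ 0.444 -0.112] [ 0.464 -0.096] [ 0.423 -0.091]
[260 260  12  16 104] [ 0.447 -0.174] [ 0.447 -0.189] [ 0.458 -0.182] [ 0.436 -0.181]
[264 292  12  58 353] [ 0.37  -0.176] [ 0.37  -0.191] [ 0.413 -0.185] [ 0.323 -0.181]
[359 292  12  58 375] [ 0.371 -0.298] [ 0.371 -0.314] [ 0.414 -0.304] [ 0.324 -0.309]
[ 300   94   44   41 1408] [0.854 0.052] [ 0.851 -0.098] [ 0.926 -0.025] [ 0.78  -0.022]
[ 374   95   44   42 1399] [ 0.843 -0.2  ] [ 0.84  -0.349] [ 0.917 -0.278] [ 0.767 -0.271]
[ 223   96   44   41 1412] [0.852 0.313] [0.849 0.164] [0.924 0.239] [0.778 0.238]
[ 0 98  4 39 90] [0.865 1.07 ] [0.865 1.057] [0.935 1.07 ] [0.796 1.057]
[  0 121  64 117 925] [0.649 1.049] [0.645 0.837] [0.85  0.961] [0.453 0.927]
[259 137  19  18 235] [0.746 0.191] [0.744 0.127] [0.777 0.159] [0.714 0.159]
[351 151  23  22 239] [ 0.684 -0.116] [ 0.682 -0.193] [ 0.721 -0.156] [ 0.645 -0.153]
[373 231  10   9  69] [ 0.437 -0.18 ] [ 0.436 -0.213] [ 0.451 -0.197] [ 0.422 -0.196]
```

View pics/w5c.png

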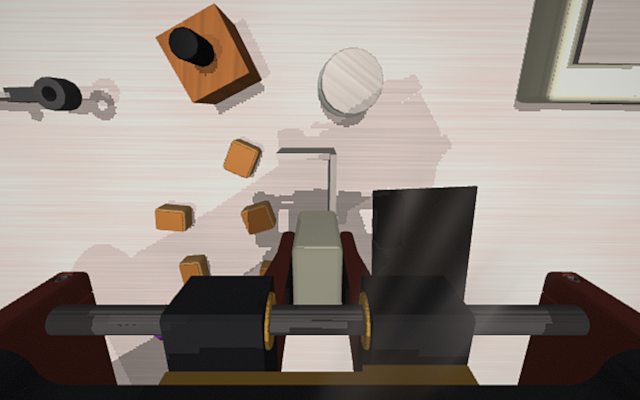

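```bash
python3 - <<'E'
from h import *
c=load('w5');
for p in [(300,149),(330,149),(277,152)]: print(px2w(c,*p,.142).round(4))
print(px2w(c,318,212,.204),px2w(c,318,250,.204))
E
python3 -m pendant '[[-0.001,0,0.03,0,0,0.4],[0,0,0.04,0,0,0],[0,0,0.025,0,0,0],[0,0,0.0,0,0,0],[0,0,0.01,0,0,0],[0,0,0,0,0,0],[0,0,0,0,0,0]]'
```

```text
[ 0.6072 -0.2318  0.142 ]
[ 0.6074 -0.2506  0.142 ]
[ 0.6053 -0.2174  0.142 ]
[ 0.58758068 -0.24308514  0.204     ] [ 0.5691547  -0.24323914  0.204     ]
t: 18.95
position: [0.5479, -0.2455, 0.058]
ee_rot: [3.141, -0.001, -0.006]
ft_force: [0.2, -0.6, -2.0]
width: 0.0241
```

```bash
python3 -m pendant '[[0,0,0.005,0,0,-0.3],[0,0,0.002,0,0,0],[0,0,0,0,0,0]]'
python3 -m pendant '[[0,-0.01,0,0,0,0],[0,-0.015,0,0,0,0],[0,-0.02,0,0,0,0],[0,-0.02,0,0,0,0],[0,-0.02,0,0,0,0],[0,-0.02,0,0,0,0],[0,-0.02,0,0,0,0],[0,-0.02,0,0,0,0]]'
python3 - <<'E'
from h import *
plan([.548,-.1,.0505],0)
c=snap('wrist','w6');t=snap('top','top4')
a=c['frame'][100:300,100:400];b=t['frame'][140:290,240:440]
cv2.imwrite('pics/c6.png',np.hstack([cv2.resize(a,(400,267)),cv2.resize(b,(400,300),interpolation=cv2.INTER_CUBIC)[:267]]))
E
```

```text
t: 19.25
position: [0.5481, -0.2448, 0.0507]
ee_rot: [-3.141, -0.001, -0.0]
ft_force: [0.4, 1.0, 4.6]
width: 0.0242
t: 20.05
position: [0.5483, -0.1001, 0.0507]
ee_rot: [3.139, -0.002, -0.0]
ft_force: [0.6, -3.8, 4.2]
width: 0.0239
tool shift [-0.0003 -0.0001  0.0002] rows>= 0.007444378917235485 turn [ 0.15 -0.11 -0.02]
```

View pics/c6.png

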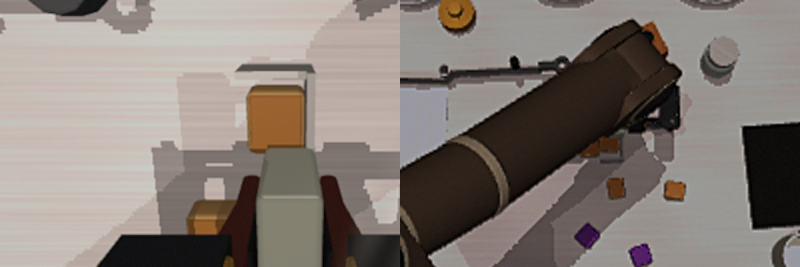

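```bash
python3 -m pendant '[[0,-0.02,0,0,0,0],[0,-0.02,0,0,0,0],[0,-0.02,0,0,0,0],[0,-0.02,0,0,0,0],[0,-0.02,0,0,0,0],[0,-0.02,0,0,0,0],[0,-0.02,0,0,0,0],[0,-0.02,0,0,0,0]]'
python3 -m pendant '[[0,-0.02,0,0,0,0],[0,-0.02,0,0,0,0],[0,-0.02,0,0,0,0],[0,-0.02,0,0,0,0],[0,-0.02,0,0,0,0],[0,-0.02,0,0,0,0],[0,0,0,0,0,0]]'
python3 - <<'E'
from h import *
plan([.548,.268,.0505],0)
c=snap('wrist','w7');t=snap('top','top5');s=snap('side','side5')
a=c['frame'][60:300,60:460];b=t['frame'][140:290,200:400]
cv2.imwrite('pics/c7.png',np.hstack([cv2.resize(a,(400,240)),cv2.resize(s['frame'][100:220,200:400],(400,240),interpolation=cv2.INTER_CUBIC)]))
E
```

```text
t: 20.95
position: [0.5482, 0.0598, 0.0507]
ee_rot: [3.14, -0.002, -0.001]
ft_force: [0.2, -4.5, 5.2]
width: 0.0239
t: 21.65
position: [0.5483, 0.1828, 0.0507]
ee_rot: [-3.141, -0.001, 0.002]
ft_force: [-0.1, 3.1, 7.0]
width: 0.0245
tool shift [-0.0001 -0.0852  0.0002] rows>= 1.7049282351126174 turn [-0.03 -0.08  0.14]
```

View pics/c7.png

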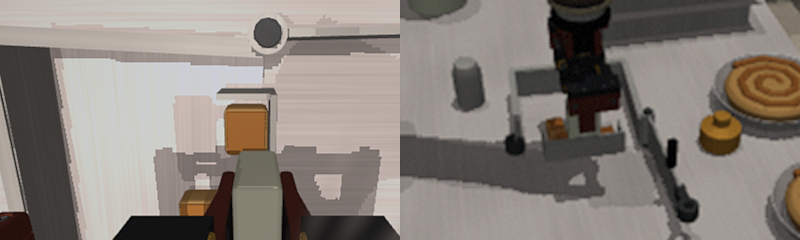

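```bash
python3 -m pendant '[[0,-0.02,0,0,0,0],[0,-0.02,0,0,0,0],[0,-0.02,0,0,0,0],[0,-0.015,0,0,0,0],[0,0,0,0,0,0],[0,0,-0.03,0,0,0],[0,0,-0.04,0,0,0],[0,0,-0.04,0,0,0]]'
python3 -m pendant '[[0,0.04,0,0,0,0],[0,0.045,0,0,0,0],[0,0.05,0,0,0,0],[0,0.05,0,0,0,0],[0,0.05,0,0,0,0],[0,0.05,0,0,0,0],[-0.02,0.045,0,0,0,0],[-0.02,0.045,0,0,0,0]]'
python3 -m pendant '[[-0.02,0.045,0,0,0,0],[-0.02,0.04,0,0,0,0],[0,0.04,0,0,0,0],[0,0,0,0,0,0],[0,0,0,0,0,0]]'
python3 - <<'E'
from h import *
plan([.46,-.25,.16],0)
c=snap('wrist','w8');t=snap('top','top6')
for c in (c,t):
  hsv=cv2.cvtColor(c['frame'],cv2.COLOR_BGR2HSV)
  for lo,hi in [((5,90,70),(25,255,255)),((125,90,40),(160,255,255))]:
   m=cv2.inRange(hsv,lo,hi)
   n,l,st,ce=cv2.connectedComponentsWithStats(m)
   for i in range(1,n):
    if 30<st[i][4]<2000: print(lo[0],st[i],px2w(c,*ce[i],.015).round(3)[:2])
cv2.imwrite('pics/c8.png',np.hstack([cv2.resize(load('w8')['frame'],(480,300)),cv2.resize(t['frame'][140:290,200:360],(320,300),interpolation=cv2.INTER_CUBIC)]))
E
```

```text
t: 22.6
position: [0.5467, 0.2556, 0.1605]
ee_rot: [3.141, 0.002, -0.0]
ft_force: [0.2, 0.2, -1.5]
width: 0.024
t: 23.4
position: [0.5067, -0.121, 0.1597]
ee_rot: [-3.141, 0.0, -0.0]
ft_force: [0.1, -0.5, -2.5]
width: 0.0242
t: 23.9
position: [0.4671, -0.2451, 0.1598]
ee_rot: [-3.141, 0.0, -0.003]
ft_force: [0.1, -0.2, -2.1]
width: 0.0238
tool shift [-0.007   0.0049 -0.0002] rows>= 0.17173727170570455 turn [-0.05  0.   -0.18]
5 [168 192  33  32 842] [ 0.445 -0.095]
5 [254 198  31  30 771] [ 0.439 -0.19 ]
5 [264 292  12  58 360] [ 0.294 -0.182]
5 [358 292  13  58 400] [ 0.293 -0.305]
125 [133 250  40  37 832] [ 0.37  -0.047]
5 [ 300   94   44   41 1407] [ 0.853 -0.021]
5 [ 375   95   43   42 1395] [ 0.843 -0.274]
5 [ 223   96   44   41 1405] [0.853 0.241]
5 [ 0 98  4 39 90] [0.883 1.067]
5 [  0 121  64 117 868] [0.601 0.888]
5 [259 137  19  17 231] [0.747 0.162]
5 [351 151  23  22 237] [ 0.684 -0.154]
5 [233 192   9  10  78] [0.576 0.263]
5 [232 209  10   9  81] [0.52  0.265]
5 [216 217  11   9  78] [0.495 0.314]
125 [357 266   9   7  35] [ 0.328 -0.138]
```

```bash
python3 -m pendant '[[0,-0.048,0,0,0,-0.2],[0,-0.048,0,0,0,0],[0,0,0.03,0,0,0],[0,0,0.04,0,0,0],[0,0,0.015,0,0,0],[0,0,0,0,0,0],[0,0,0,0,0,0]]'
python3 - <<'E'
from h import *
plan([.467,-.149,.0507],0)
E
```

```text
t: 24.7
position: [0.4678, -0.1479, 0.0753]
ee_rot: [3.141, 0.0, 0.005]
ft_force: [-0.4, -0.1, -1.9]
width: 0.024
tool shift [-0.0008  0.0011  0.0246] rows>= 0.49215043317590274 turn [0.01 0.02 0.26]
```

```bash
python3 -m pendant '[[0,0,0.015,0,0,0.2],[0,0,0.0085,0,0,0],[0,0,0,0,0,0],[0,-0.01,0,0,0,0],[0,-0.02,0,0,0,0],[0,-0.02,0,0,0,0],[0,-0.02,0,0,0,0]]'
python3 -m pendant '[[0.0116,-0.02,0,0,0,0],[0.0116,-0.02,0,0,0,0],[0.0116,-0.02,0,0,0,0],[0.0116,-0.02,0,0,0,0],[0.0116,-0.02,0,0,0,0],[0.0116,-0.02,0,0,0,0],[0.0116,-0.02,0,0,0,0],[0.0116,-0.02,0,0,0,0]]'
python3 - <<'E'
from h import *
plan([.56,.216,.0507],0)
E
```

```text
t: 25.4
position: [0.4678, -0.0775, 0.0521]
ee_rot: [-3.141, -0.001, -0.001]
ft_force: [0.6, 0.2, -2.0]
width: 0.0241
t: 26.2
position: [0.5608, 0.083, 0.0521]
ee_rot: [-3.141, -0.0, 0.0]
ft_force: [-0.3, -0.7, -2.3]
width: 0.024
tool shift [-0.0008 -0.133   0.0015] rows>= 2.6596100668434985 turn [-0.02 -0.02  0.  ]
```

```bash
python3 -m pendant '[[0,-0.019,0,0,0,0],[0,-0.019,0,0,0,0],[0,-0.019,0,0,0,0],[0,-0.019,0,0,0,0],[0,-0.019,0,0,0,0],[0,-0.019,0,0,0,0],[0,-0.019,0,0,0,0],[0,0,0,0,0,0]]'
python3 -m pendant '[[0,0,-0.03,0,0,0],[0,0,-0.04,0,0,0],[0,0,-0.04,0,0,0],[0,0.045,0,0,0,0],[0,0.049,0,0,0,0],[-0.011,0.046,0,0,0,0],[-0.011,0.046,0,0,0,0],[-0.011,0.046,0,0,0,0]]'
python3 -m pendant '[[-0.011,0.046,0,0,0,0],[-0.011,0.046,0,0,0,0],[-0.011,0.046,0,0,0,0],[-0.011,0.046,0,0,0,0],[-0.011,0.046,0,0,0,0],[-0.022,0,0,0,0,0],[0,0,0,0,0,0]]'
python3 - <<'E'
from h import *
plan([.45,-.246,.052],0)
c=snap('wrist','w9');t=snap('top','top7')
for c in (c,t):
  hsv=cv2.cvtColor(c['frame'],cv2.COLOR_BGR2HSV)
  for lo,hi in [((5,90,70),(25,255,255)),((125,90,40),(160,255,255))]:
   m=cv2.inRange(hsv,lo,hi)
   n,l,st,ce=cv2.connectedComponentsWithStats(m)
   for i in range(1,n):
    if 30<st[i][4]<1000: print(lo[0],st[i],px2w(c,*ce[i],.015).round(3)[:2])
E
```

```text
t: 27.0
position: [0.5599, 0.2184, 0.0516]
ee_rot: [-3.14, 0.0, 0.004]
ft_force: [-0.2, 0.3, -1.9]
width: 0.0237
t: 27.8
position: [0.5261, -0.02, 0.1618]
ee_rot: [-3.141, -0.0, -0.001]
ft_force: [0.5, -0.2, -2.3]
width: 0.0242
t: 28.5
position: [0.4458, -0.2506, 0.1618]
ee_rot: [-3.14, 0.001, -0.009]
ft_force: [0.6, 0.7, -1.4]
width: 0.0241
tool shift [ 0.0042 -0.0046  0.1098] rows>= 2.1992978905819496 turn [-0.06  0.05 -0.52]
5 [248 180  32  30 785] [ 0.439 -0.19 ]
5 [264 292  12  58 365] [ 0.271 -0.186]
5 [358 292  13  58 399] [ 0.269 -0.31 ]
125 [126 234  41  36 860] [ 0.37  -0.047]
125 [204 259  33  17 390] [ 0.346 -0.132]
5 [ 0 98  4 39 89] [0.884 1.067]
5 [  0 121  64 117 863] [0.602 0.888]
5 [259 137  19  17 231] [0.747 0.162]
5 [351 151  23  22 236] [ 0.684 -0.154]
5 [233 192   9  10  78] [0.576 0.263]
5 [245 205   9   9  72] [0.532 0.224]
5 [232 209  10   9  81] [0.52  0.265]
5 [216 217  11   9  78] [0.495 0.314]
```

```bash
python3 -m pendant '[[0.022,-0.0046,0,0,0,-0.4],[0,0,0.03,0,0,0],[0,0,0.04,0,0,0],[0,0,0.025,0,0,0],[0,0,0.01,0,0,0],[0,0,0.0047,0,0,0],[0,0,0,0,0,0]]'
python3 -m pendant '[[0,-0.016,0,0,0,0],[0,-0.02,0,0,0,0],[0,-0.02,0,0,0,0],[0,-0.02,0,0,0,0],[0,-0.02,0,0,0,0],[0,-0.02,0,0,0,0],[0.0057,-0.021,0,0,0,0],[0.0057,-0.021,0,0,0,0]]'
python3 -m pendant '[[0.0057,-0.021,0,0,0,0],[0.0057,-0.021,0,0,0,0],[0.0057,-0.021,0,0,0,0],[0.0057,-0.021,0,0,0,0],[0.0057,-0.021,0,0,0,0],[0.0057,-0.021,0,0,0,0],[0.0057,-0.021,0,0,0,0],[0.0057,-0.021,0,0,0,0]]'
python3 - <<'E'
from h import *
plan([.525,.216,.0517],0)
E
```

```text
t: 29.3
position: [0.4729, -0.243, 0.0521]
ee_rot: [3.141, -0.0, 0.007]
ft_force: [-0.8, -0.3, -2.4]
width: 0.0238
t: 30.1
position: [0.4839, -0.0841, 0.0533]
ee_rot: [-3.141, -0.003, 0.007]
ft_force: [0.2, -0.6, -2.5]
width: 0.024
t: 30.9
position: [0.5284, 0.0847, 0.0533]
ee_rot: [-3.141, -0.002, 0.007]
ft_force: [-0.4, -0.1, -2.6]
width: 0.0237
tool shift [-0.0024 -0.1314  0.0017] rows>= 2.627735353889166 turn [-0.06 -0.13  0.41]
```

```bash
python3 -m pendant '[[-0.0004,-0.019,0.0004,0,0,0.4],[0,-0.019,0,0,0,0],[0,-0.019,0,0,0,0],[0,-0.019,0,0,0,0],[0,-0.019,0,0,0,0],[0,-0.019,0,0,0,0],[0,-0.019,0,0,0,0],[0,0,0,0,0,0]]'
python3 -m pendant '[[0,0,-0.03,0,0,0],[0,0,-0.04,0,0,0],[0,0,-0.04,0,0,0],[0,0.045,0,0,0,0],[0,0.049,0,0,0,0],[0,0.049,0,0,0,0],[0,0.049,0,0,0,0],[0,0.049,0,0,0,0]]'
python3 -m pendant '[[-0.01,0.049,0,0,0,0],[-0.01,0.049,0,0,0,0],[-0.01,0.049,0,0,0,0],[-0.01,0.049,0,0,0,0],[-0.01,0.049,0,0,0,0],[-0.01,0.049,0,0,0,0],[0,0,0,0,0,0]]'
python3 - <<'E'
from h import *
plan([.462,-.371,.16],0);print(get_state()['joint_positions'].round(2))
c=snap('wrist','w10');t=snap('top','top8')
for c in (c,t):
  hsv=cv2.cvtColor(c['frame'],cv2.COLOR_BGR2HSV)
  for lo,hi in [((5,90,70),(25,255,255)),((125,90,40),(160,255,255))]:
   m=cv2.inRange(hsv,lo,hi)
   n,l,st,ce=cv2.connectedComponentsWithStats(m)
   for i in range(1,n):
    if 30<st[i][4]<1000: print(lo[0],st[i],px2w(c,*ce[i],.015).round(3)[:2])
E
```

```text
t: 31.7
position: [0.5271, 0.2201, 0.0524]
ee_rot: [-3.139, -0.001, 0.005]
ft_force: [0.1, -0.7, -2.2]
width: 0.0237
t: 32.5
position: [0.5262, -0.0274, 0.1624]
ee_rot: [-3.141, -0.002, -0.001]
ft_force: [1.0, 0.3, -2.4]
width: 0.0239
t: 33.2
position: [0.4614, -0.3285, 0.1637]
ee_rot: [3.136, -0.002, -0.014]
ft_force: [-0.5, -0.1, -2.4]
width: 0.0242
tool shift [0.0012 0.0425 0.0039] rows>= 0.8533184113970563 turn [ 0.34 -0.1  -0.79]
[-0.23  0.58  1.09  1.86 -0.58  1.06 -0.49]
5 [264 292  12  58 347] [ 0.286 -0.263]
5 [359 292  12  58 369] [ 0.284 -0.388]
125 [ 62 248  44  30 753] [ 0.373 -0.05 ]
125 [140 272  38  33 839] [ 0.337 -0.132]
5 [ 0 98  4 39 90] [0.883 1.067]
5 [  0 121  64 117 868] [0.602 0.888]
5 [259 137  19  18 232] [0.747 0.162]
5 [351 151  23  22 238] [ 0.683 -0.154]
5 [233 192   9  10  78] [0.576 0.263]
5 [245 205   8   9  64] [0.532 0.226]
5 [232 209  10   9  81] [0.52  0.265]
5 [216 217  11  10  79] [0.494 0.313]
5 [243 218   9   8  72] [0.491 0.229]
```

```bash
python3 -m pendant '[[0,0.0425,0,0,0,0],[0,0,0,0,0,-8.45],[0,0,0,0,0,-8.45],[0,0,0,0,0,-8.45],[0,0,0,0,0,-8.45],[0,0,0,0,0,-8.45],[0,0,0,0,0,-8.45],[0,0,0,0,0,-8.45]]'
python3 -m pendant '[[0,0,0,0,0,-8.45],[0,0,0,0,0,-8.45],[0,0,0,0,0,-8.45],[0,0,0,0,0,-8.45],[0,0,0,0,0,0],[0,0,0,0,0,0]]'
python3 - <<'E'
from h import *
plan([.462,-.371,.054],np.deg2rad(93))
E
```

```text
t: 34.1
position: [0.4672, -0.3594, 0.1617]
ee_rot: [3.141, -0.0, 1.041]
ft_force: [-0.8, 0.6, -1.9]
width: 0.0236
t: 34.7
position: [0.4668, -0.3602, 0.1616]
ee_rot: [3.141, -0.0, 1.619]
ft_force: [-0.3, 0.1, -3.4]
width: 0.024
tool shift [-0.0106 -0.0054  0.1076] rows>= 2.1648423854305254 turn [ 0.02 -0.02 -0.24]
```

```bash
python3 -m pendant '[[-0.0106,-0.0054,0,0,0,0],[0,0,0.03,0,0,0],[0,0,0.04,0,0,0],[0,0,0.025,0,0,0],[0,0,0.01,0,0,0],[0,0,0,0,0,0],[0,0,0,0,0,0]]'
python3 - <<'E'
from h import *
plan([.462,-.371,.0535],np.deg2rad(93))
E
```

```text
t: 35.4
position: [0.4617, -0.373, 0.0572]
ee_rot: [3.141, 0.001, 1.621]
ft_force: [-0.3, -0.3, -2.4]
width: 0.0232
tool shift [0.002  0.0004 0.0037] rows>= 0.08488291751875363 turn [ 0.04  0.07 -0.15]
```

```bash
python3 -m pendant '[[0.001,0,0.002,0,0,0],[0.0005,0,0.0015,0,0,0],[0,0,0,0,0,0],[0,0,0,0,0,0]]'
python3 -m pendant '[[0,0,0,0,0,0],[0,0,0,0,0,0],[0,0,0,0,0,0],[0,0,0,0,0,0],[0,0,-0.01,0,0,0],[0,0,-0.04,0,0,0],[0,0,-0.05,0,0,0],[0,0,-0.05,0,0,0]]' 0.5
python3 -m pendant '[[0.03,0,0,0,0,0],[0,0,0,0,0,0]]' 0.5
python3 - <<'E'
from h import *
plan([.644,.063,.2],np.pi)
c=snap('wrist','w11')
cv2.imwrite('pics/c11.png',cv2.resize(c['frame'][100:330,180:460],None,fx=2.2,fy=2.2))
E
```

```text
t: 35.8
position: [0.4619, -0.3707, 0.0534]
ee_rot: [3.14, 0.0, 1.622]
ft_force: [1.0, -0.6, 0.3]
width: 0.0237
t: 36.6
position: [0.4607, -0.3706, 0.2049]
ee_rot: [-3.141, -0.0, 1.621]
ft_force: [1.1, -0.2, 0.2]
width: 0.044
t: 36.8
position: [0.4609, -0.3381, 0.2048]
ee_rot: [3.138, -0.001, 1.624]
ft_force: [0.1, -0.3, -0.5]
width: 0.0439
tool shift [0.3908 0.2042 0.0059] rows>= 8.819264510010603 turn [  0.2    0.1  -86.95]
```

View pics/c11.png

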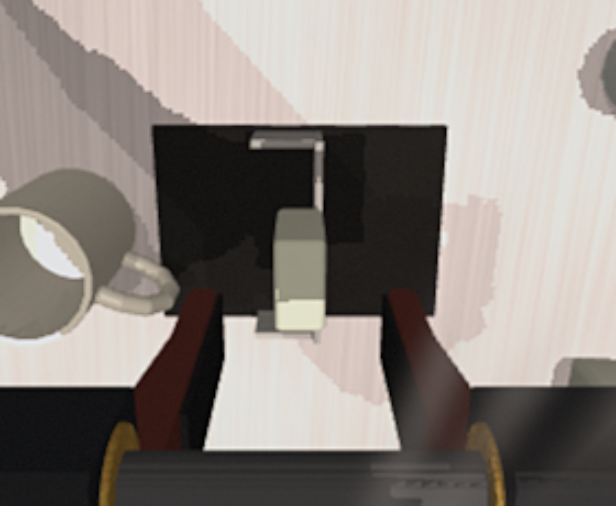

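```bash
python3 -m pendant '[[0.043,0.0225,0.0007,0,0,0],[0.043,0.0225,0.0007,0,0,0],[0.043,0.0225,0.0007,0,0,0],[0.043,0.0225,0.0007,0,0,0],[0.043,0.0225,0.0007,0,0,0],[0.043,0.0225,0.0007,0,0,0],[0.043,0.0225,0.0007,0,0,0],[0.043,0.0225,0.0007,0,0,0]]'
python3 -m pendant '[[0.043,0.0225,0,0,0,0],[0,0,0,0,0,-7.9],[0,0,0,0,0,-7.9],[0,0,0,0,0,-7.9],[0,0,0,0,0,-7.9],[0,0,0,0,0,-7.9],[0,0,0,0,0,-7.9],[0,0,0,0,0,-7.9]]'
python3 -m pendant '[[0,0,0,0,0,-7.9],[0,0,0,0,0,-7.9],[0,0,0,0,0,-7.9],[0,0,0,0,0,-7.9],[0,0,0,0,0,0],[0,0,0,0,0,0]]'
python3 - <<'E'
from h import *
plan([.644,.0635,.066],np.pi);c=snap('wrist','w12')
print(w2px(c,(.6435,.0642,.101)));f=c['frame'][120:330,220:420];cv2.imwrite('pics/c12.png',cv2.resize(f,None,fx=2.5,fy=2.5,interpolation=cv2.INTER_CUBIC))
g=f.max(2);m=(g<22).astype(np.uint8);n,l,st,ce=cv2.connectedComponentsWithStats(m)
for i in range(1,n):
  if st[i][4]>60:print(st[i]+[220,120,0,0,0],ce[i]+[220,120])
E
```

```text
t: 37.65
position: [0.6227, 0.0131, 0.1968]
ee_rot: [-3.141, 0.001, 1.621]
ft_force: [0.4, -1.3, 0.8]
width: 0.0439
t: 38.45
position: [0.6424, 0.0551, 0.1964]
ee_rot: [-3.14, -0.001, 2.592]
ft_force: [-0.3, -0.3, 0.0]
width: 0.0439
t: 39.05
position: [0.6424, 0.0554, 0.1967]
ee_rot: [-3.141, -0.001, 3.133]
ft_force: [0.5, -0.6, 0.2]
width: 0.0438
tool shift [-0.0016  0.0082  0.1307] rows>= 2.618943478610032 turn [-0.01 -0.05 -0.46]
[325.57954839 202.77011613]
[319 184  13  22 193] [324.60103627 192.95336788]
[262 234  20  71 665] [272.37894737 273.51428571]
[353 234  11  50 256] [357.046875 256.921875]
[220 276  22  54 595] [227.0605042  294.75294118]
```

```bash
python3 -m pendant '[[-0.0016,0.0085,0.04,0,0,-0.4],[0,0,0.05,0,0,0],[0,0,0.03,0,0,0],[0,0,0.0105,0,0,0],[0,0,0,0,0,0]]'
python3 -m pendant '[[0,0,0,0,0,0],[0,0,0,0,0,0],[0,0,0,0,0,0],[0,0,0,0,0,0],[0,0,0,0,0,0],[0,0,0,0,0,0],[0,0,0,0,0,0]]' 0
```

```text
t: 39.6
position: [0.6433, 0.0645, 0.0654]
ee_rot: [-3.141, -0.003, -3.139]
ft_force: [0.4, 0.1, 0.4]
width: 0.0438
t: 40.3
position: [0.6449, 0.063, 0.068]
ee_rot: [-3.14, 0.002, -3.139]
ft_force: [-0.6, -5.1, 6.2]
width: 0.0137
```

```bash
python3 -m pendant '[[0.016,0.0001,0,0,0,0],[0.0159,0.0023,0,0,0,0],[0.0154,0.0045,0,0,0,0],[0.0146,0.0066,0,0,0,0],[0.0135,0.0086,0,0,0,0],[0.0122,0.0104,0,0,0,0],[0.0107,0.012,0,0,0,0],[0,0,0,0,0,0]]'
python3 -m pendant '[[0.0089,0.0134,0,0,0,0],[0.0069,0.0145,0,0,0,0],[0.0048,0.0153,0,0,0,0],[0.0027,0.0158,0,0,0,0],[0.0004,0.016,0,0,0,0],[0,0,0,0,0,0],[0,0,0,0,0,0]]'
python3 - <<'E'
from h import *
plan([.5218,.1841,.066],np.pi)
E
```

```text
t: 41.1
position: [0.5433, 0.1092, 0.0679]
ee_rot: [-3.141, -0.003, -3.137]
ft_force: [-6.2, -4.7, 12.9]
width: 0.0135
t: 41.8
position: [0.5213, 0.185, 0.0673]
ee_rot: [3.14, -0.0, -3.136]
ft_force: [-3.6, 1.2, 7.5]
width: 0.0129
tool shift [-0.0005 -0.0009  0.0013] rows>= 0.03396729237131645 turn [ 0.07 -0.01  0.32]
```

```bash
python3 -m pendant '[[0,-0.0009,0,0,0,0],[0,0,0,0,0,0]]'
python3 -m pendant '[[0,0,0,0,0,0],[0,0,0,0,0,0],[0,0,0,0,0,0],[0,0,0,0,0,0],[0,0,-0.03,0,0,0],[0,0,-0.05,0,0,0],[0.02,0,-0.05,0,0,0],[0.04,0,0,0,0,0]]' 0.5
python3 -m pendant '[[0.015,0,0,0,0,0],[0,0,0,0,0,0],[0,0,0,0,0,0]]'
python3 - <<'E'
from h import *
plan([.6737,-.1478,.19],np.pi);c=snap('wrist','w13')
print(w2px(c,(.4465,.1870,.0595)))
u,v=w2px(c,(.4465,.1870,.0595)).astype(int)
print(u,v)
a=cv2.resize(c['frame'][v-40:v+110,u-50:u+100],(600,600),interpolation=cv2.INTER_CUBIC)
cv2.imwrite('pics/c13.png',a)
E
```

```text
t: 42.0
position: [0.5212, 0.1837, 0.0673]
ee_rot: [3.14, -0.0, -3.136]
ft_force: [-4.1, 1.0, 8.0]
width: 0.0136
t: 42.8
position: [0.4677, 0.1836, 0.1987]
ee_rot: [3.137, 0.01, -3.14]
ft_force: [-0.5, 0.6, -0.0]
width: 0.0439
t: 43.1
position: [0.4485, 0.1826, 0.1934]
ee_rot: [3.141, 0.001, -3.138]
ft_force: [-0.4, -0.9, 0.1]
width: 0.0443
tool shift [-0.2239 -0.3313  0.0035] rows>= 7.997005864049106 turn [0.02 0.05 0.23]
[320.22754235 188.97551855]
320 188
```

View pics/c13.png

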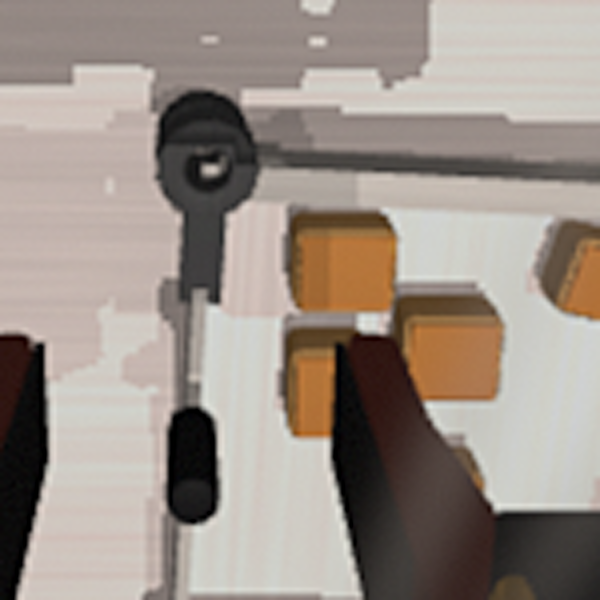

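```bash
python3 - <<'E'
from h import *
c=load('w13');P=lambda x,y,z:px2w(c,270+x/4-.37,148+y/4-.37,z).round(4)
print('gate hole',P(207,167,.0595),'via outer',P(208,166,.0595),'low knuckle',P(203.5,135,.035),'L',P(158,135,.038),'R',P(250,130,.038), 'post',P(192,500,.101))
E
python3 -m pendant '[[-0.028,-0.0414,0,0,0,0.2],[-0.028,-0.0414,0,0,0,0],[-0.028,-0.0414,0,0,0,0],[-0.028,-0.0414,0,0,0,0],[-0.028,-0.0414,0,0,0,0],[-0.028,-0.0414,0,0,0,0],[-0.028,-0.0414,0,0,0,0],[-0.028,-0.0414,0,0,0,0]]'
python3 -m pendant '[[0,0,0,0,0,0],[0,0,0,0,0,0]]'
python3 - <<'E'
from h import *
plan([.6737,-.1476,.07],np.pi)
E
```

```text
gate hole [0.4469 0.1882 0.0595] via outer [0.4467 0.1885 0.0595] low knuckle [0.444  0.1876 0.035 ] L [0.4434 0.1748 0.038 ] R [0.4419 0.2006 0.038 ] post [0.5215 0.1845 0.101 ]
t: 43.95
position: [0.6738, -0.1511, 0.1921]
ee_rot: [-3.141, -0.001, -3.142]
ft_force: [0.9, -0.3, 0.3]
width: 0.0438
t: 44.15
position: [0.6724, -0.1507, 0.1913]
ee_rot: [-3.141, -0.002, 3.139]
ft_force: [-0.1, 0.3, -0.4]
width: 0.0437
tool shift [-0.0015  0.0032  0.1213] rows>= 2.4270974134363943 turn [-0.05 -0.12 -0.15]
```

```bash
python3 -m pendant '[[-0.0015,0.0032,0.02,0,0,0],[0,0,0.04,0,0,0],[0,0,0.04,0,0,0],[0,0,0.02,0,0,0],[0,0,0.005,0,0,0],[0,0,0,0,0,0]]'
python3 -m pendant '[[0,0,0,0,0,0],[0,0,0,0,0,0],[0,0,0,0,0,0],[0,0,0,0,0,0],[0,0,0,0,0,0],[0,0,0,0,0,0]]' 0
python3 -m pendant '[[0,0,-0.01,0,0,0],[0,0,-0.03,0,0,0],[0,0,-0.04,0,0,0],[0,0,-0.04,0,0,0],[0,0,0,0,0,0]]' 0
python3 - <<'E'
from h import *
plan([.4467,.187,.18],np.pi)
E
```

```text
t: 44.75
position: [0.6736, -0.144, 0.0677]
ee_rot: [3.141, -0.001, -3.14]
ft_force: [0.3, -0.7, 0.5]
width: 0.044
t: 45.35
position: [0.6745, -0.1465, 0.0697]
ee_rot: [-3.14, 0.002, 3.141]
ft_force: [-1.1, -2.2, 6.5]
width: 0.0214
t: 45.85
position: [0.6767, -0.1458, 0.1952]
ee_rot: [-3.141, 0.01, -3.141]
ft_force: [0.3, -0.1, -0.4]
width: 0.0213
tool shift [0.2301 0.3329 0.0127] rows>= 8.097319008060479 turn [-0.04  0.56  0.02]
```

```bash
python3 -m pendant '[[0.0256,0.037,0,0,0,0],[0.0256,0.037,0,0,0,0],[0.0256,0.037,0,0,0,0],[0.0256,0.037,0,0,0,0],[0.0256,0.037,0,0,0,0],[0.0256,0.037,0,0,0,0],[0.0256,0.037,0,0,0,0],[0.0256,0.037,0,0,0,0]]'
python3 -m pendant '[[0.0253,0.0369,0,0,0,0],[0,0,0,0,0,0],[0,0,0,0,0,0]]'
python3 - <<'E'
from h import *
plan([.4467,.187,.14],np.pi)
c=snap('wrist','w14');p=get_state()['position'];tip=p-[0,0,.0647];print('pred tip',w2px(c,tip),'knobtop',w2px(c,tip+[0,0,.091]),'hole',w2px(c,(.4468,.188,.0595)))
f=c['frame'][150:300,255:385]
cv2.imwrite('pics/c14.png',cv2.resize(f,None,fx=4,fy=4,interpolation=cv2.INTER_CUBIC))
E
```

```text
t: 46.65
position: [0.4672, 0.1522, 0.1883]
ee_rot: [3.141, -0.0, -3.141]
ft_force: [0.9, 1.0, -1.1]
width: 0.0215
t: 46.95
position: [0.4429, 0.1885, 0.1883]
ee_rot: [3.141, -0.0, -3.138]
ft_force: [0.2, -0.6, -1.2]
width: 0.0215
tool shift [-0.0038 -0.0015  0.0483] rows>= 0.9695007800824332 turn [ 0.02 -0.01  0.19]
pred tip [314.53936432 213.56018118] knobtop [313.34000978 271.17297998] hole [315.65193031 195.87052918]
```

View pics/c14.png

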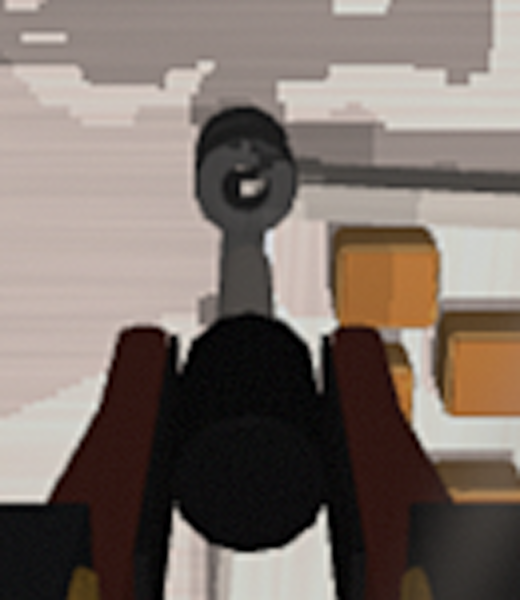

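```bash
python3 -m pendant '[[-0.0043,-0.001,0,0,0,0.2],[0,0,0.03,0,0,0],[0,0,0.028,0,0,0],[0,0,0,0,0,0],[0,0,0,0,0,0]]'
python3 -m pendant '[[0,0,0.008,0,0,0],[0,0,0,0,0,0]]'
python3 -m pendant '[[0,0,0.008,0,0,0],[0,0,0,0,0,0]]'
```

```text
t: 47.5
position: [0.4485, 0.1854, 0.1303]
ee_rot: [-3.141, -0.001, 3.136]
ft_force: [-1.2, 0.4, -0.3]
width: 0.0215
t: 47.7
position: [0.4483, 0.1864, 0.1224]
ee_rot: [3.141, 0.001, 3.138]
ft_force: [0.9, -0.6, -0.8]
width: 0.0215
t: 47.9
position: [0.4476, 0.1865, 0.1137]
ee_rot: [-3.141, -0.0, 3.139]
ft_force: [0.1, 0.1, 0.5]
width: 0.0215
```

```bash
python3 -m pendant '[[0,0,0.008,0,0,0],[0,0,0,0,0,0]]'
python3 -m pendant '[[0,0,0.006,0,0,0],[0,0,0,0,0,0]]'
python3 -m pendant '[[0,0,0.006,0,0,0],[0,0,0,0,0,0]]'
```

```text
t: 48.1
position: [0.4474, 0.1864, 0.1053]
ee_rot: [-3.141, -0.001, 3.139]
ft_force: [0.4, 0.5, -0.7]
width: 0.0212
t: 48.3
position: [0.4476, 0.1864, 0.0995]
ee_rot: [-3.141, -0.001, 3.138]
ft_force: [-0.9, 1.0, -0.2]
width: 0.0216
t: 48.5
position: [0.4475, 0.1864, 0.0935]
ee_rot: [-3.141, -0.001, 3.138]
ft_force: [-0.5, 0.2, -0.7]
width: 0.0218
```

Tip is about 29 mm up, so already inside the lower knuckle; going on down.

```bash
python3 -m pendant '[[0,0,0.008,0,0,0],[0,0,0.008,0,0,0],[0,0,0,0,0,0]]'
python3 -m pendant '[[0,0,0.006,0,0,0],[0,0,0,0,0,0]]'
python3 -m pendant '[[0,0,0.002,0,0,0],[0,0,0,0,0,0]]'
```

```text
t: 48.8
position: [0.4472, 0.1862, 0.0769]
ee_rot: [-3.141, -0.002, 3.138]
ft_force: [0.1, -0.1, -0.7]
width: 0.0214
t: 49.0
position: [0.4476, 0.1864, 0.0715]
ee_rot: [-3.141, -0.001, 3.138]
ft_force: [-0.2, -0.6, -0.3]
width: 0.0213
t: 49.2
position: [0.4479, 0.1865, 0.0701]
ee_rot: [-3.142, -0.0, 3.138]
ft_force: [-0.3, 0.1, -0.6]
width: 0.0215
```

```bash
python3 -m pendant '[[0,0,0,0,0,0],[0,0,0,0,0,0],[0,0,0,0,0,0],[0,0,0,0,0,0],[0,0,-0.03,0,0,0],[0,0,-0.04,0,0,0],[0,0,-0.03,0,0,0],[0,0,0,0,0,0]]' 0.5
python3 - <<'E'
from h import *
c=snap('wrist','w15')
for z in (.0955,.0985,.105): print(z,w2px(c,(.4468,.188,z)))
u,v=w2px(c,(.4468,.188,.096)).astype(int);g=c['frame'][v-60:v+60,u-40:u+40].max(2);m=(g<20).astype(np.uint8);n,l,st,ce=cv2.connectedComponentsWithStats(m)
for i in range(1,n):
  if st[i][4]>60:print(st[i]+[u-40,v-60,0,0,0],ce[i]+[u-40,v-60])
# top radius 11mm in px
print(289.5*.011/(-(c['R']@np.array([.4468,.188,.096])+c['t'])[2]), np.array(c['R']@np.array([.4468,.188,.096])+c['t']))
cx=int(round(u));print(c['frame'][v-30:v+25,cx+1].max(1).tolist(),v-30)
E
python3 -m pendant '[[0,0,0,0,0,0],[0,0,0,0,0,0],[0,0,0,0,0,0],[0,0,0,0,0,0],[0,0,0,0,0,0]]' 0
```

```text
t: 50.0
position: [0.4501, 0.1876, 0.1741]
ee_rot: [3.138, 0.006, 3.138]
ft_force: [-0.1, 0.5, 0.6]
width: 0.0437
0.0955 [316.16338723 203.31457805]
0.0985 [316.16985656 204.38456667]
0.105 [316.18439632 206.78935763]
[304 185  23  30 458] [315.37336245 197.17030568]
[276 234   6  29 128] [278.25      250.0390625]
[353 234   3  29  62] [354.40322581 248.74193548]
-12.645266581352312 [-0.00070053  0.00308326  0.25183336]
[24, 31, 35, 33, 29, 30, 29, 48, 57, 56, 46, 25, 9, 9, 7, 10, 11, 10, 12, 11, 10, 16, 18, 14, 15, 18, 14, 16, 15, 15, 12, 16, 14, 9, 25, 30, 27, 29, 26, 28, 26, 26, 22, 55, 68, 65, 65, 65, 65, 65, 66, 59, 66, 69, 62] 173
t: 50.55
position: [0.4477, 0.1864, 0.1697]
ee_rot: [-3.141, -0.001, 3.138]
ft_force: [0.6, 0.5, -0.6]
width: 0.0073
```

```bash
python3 -m pendant '[[0,0,0.03,0,0,0],[0,0,0.03,0,0,0],[0,0,0.008,0,0,0],[0,0,0,0,0,0],[0,0,0,0,0,0]]' 0
python3 -m pendant '[[0,0,0.003,0,0,0],[0,0,0,0,0,0]]'
python3 -m pendant '[[0,0,0.002,0,0,0],[0,0,0,0,0,0]]'
python3 -m pendant '[[0,0,0.002,0,0,0],[0,0,0,0,0,0]]'
```

```text
t: 51.05
position: [0.4484, 0.1867, 0.103]
ee_rot: [3.141, 0.001, 3.138]
ft_force: [0.5, 0.3, 0.4]
width: 0.0006
t: 51.25
position: [0.4483, 0.1868, 0.0998]
ee_rot: [3.141, 0.001, 3.138]
ft_force: [-0.0, -0.1, 0.7]
width: 0.0003
t: 51.45
position: [0.448, 0.1866, 0.0973]
ee_rot: [3.141, 0.0, 3.138]
ft_force: [-0.2, -0.7, -0.0]
width: 0.0004
t: 51.65
position: [0.4483, 0.1869, 0.0958]
ee_rot: [3.141, 0.001, 3.138]
ft_force: [-2.1, 0.3, 7.9]
width: 0.0004
```

```bash
python3 -m pendant '[[0,0,-0.03,0,0,0],[0,0,-0.05,0,0,0],[0,0,-0.05,0,0,0],[0.05,0,-0.03,0,0,0],[0.05,0,0,0,0,0],[0,0,0,0,0,0],[0,0,0,0,0,0]]'
python3 - <<'E'
from h import *
t=snap('top','topF');hsv=cv2.cvtColor(t['frame'],cv2.COLOR_BGR2HSV)
for lo,hi in [((5,90,70),(25,255,255)),((125,90,40),(160,255,255))]:
   m=cv2.inRange(hsv,lo,hi);n,l,st,ce=cv2.connectedComponentsWithStats(m)
   for i in range(1,n):
    if 30<st[i][4]<400 and ce[i][0]>100: print(lo[0],st[i],px2w(t,*ce[i],.015).round(3)[:2])
a=load('top0')['frame'].astype(int);b=t['frame'].astype(int);d=np.abs(a-b).max(2)
for n,(u,v,r) in dict(jar=(400,166,13),mug=(439,268,14),shaker=(212,252,10),weight=(268,147,11),pin=(257,233,6),gatepost=(257,208,5)).items(): print(n,np.median(d[v-r:v+r,u-r:u+r]),(d[v-r:v+r,u-r:u+r]>40).sum())
s=snap('side','sideF');a=load('side0')['frame'].astype(int);b=s['frame'].astype(int);d=np.abs(a-b).max(2)
for n,(u0,v0,u1,v1) in dict(pen_gate_pin=(248,145,328,182),mug=(200,350,265,400),jar=(366,270,400,318),weight=(348,155,372,178),shaker=(225,127,243,155)).items(): print(n,(d[v0:v1,u0:u1]>40).sum(),'of',(v1-v0)*(u1-u0))
E
```

```text
t: 52.35
position: [0.3546, 0.187, 0.2514]
ee_rot: [3.14, 0.001, 3.14]
ft_force: [-0.6, 0.1, -0.2]
width: 0.0007
5 [259 137  18  17 227] [0.748 0.162]
5 [351 151  23  22 278] [ 0.685 -0.154]
5 [233 192   9   9  74] [0.576 0.264]
5 [245 205   8   9  64] [0.532 0.226]
5 [232 209  10   9  81] [0.52  0.265]
5 [216 217  11   7  49] [0.498 0.317]
5 [243 218   9   8  71] [0.491 0.229]
125 [328 252  12  12  83] [ 0.368 -0.049]
125 [355 262  11  12  85] [ 0.335 -0.134]
jar 10.0 0
mug 10.0 0
shaker 70.0 271
weight 10.0 0
pin 7.0 1
gatepost 12.0 14
pen_gate_pin 322 of 2960
mug 0 of 3250
jar 0 of 1632
weight 0 of 552
shaker 0 of 504
```

```bash
python3 -c "
from rig import finish_job
print(finish_job())"
```

```text
the job is handed in; nothing more can be done
None
```

The job is done and handed in at about 52 s of the 200 s allowed. No verdict came back.

I pulled the pin, stood it in its block and swung the gate to about 95°. Three scraper passes took all five rusks into the pen: three in the first, then one each. I set the scraper back on the middle of its mat, shut the gate and threaded the pin down through both knuckles.

**Last checks:**
- **Rusks:** the top camera shows all five in the pen and none on the counter. The closest two to the gate have their centres about 40 mm inside it.
- **Purple look-alikes:** these have not moved.
- **Pin:** it met no noticeable force going in. A light press from above touched the knob at about 96 mm (7.9 N), which is the height for the knob resting on the gate.
- **Gate:** before the pin went in, the two knuckle holes lined up to about 1 mm.
- **Scraper:** a wrist-camera picture after release shows it upright on the mat; I set its grip point within about 1 mm of the middle as I measured it.
- **Jar, mug, shaker and weight:** the side camera shows no change at any of them. The arm hid the shaker from the top camera, so that comparison differed there.

I viewed 16 pictures in all, so the final checks were image measurements in code rather than another look.

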